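Make up two wood-carving kits

TASK

Make up the two carving kits from the stock on the bench. The relief kit, in the tray with two pockets, gets the rectangular wooden blank in its wide pocket and the broad chisel in its long pocket; the rounding kit, in the tray with three pockets, gets the slim pointed knife in its long pocket, the round wooden blank in its square pocket and the honing stone in its narrow pocket, the stone's length along the pocket. The stone is held in its bench holder by a steel swing tab: turn the tab fully aside before you lift the stone out, and leave every piece lying flat on the floor of its pocket.

Things in the scene. Friction and masses are not known exactly. Their poses are not given: they have to be found in the camera images.
- panel_c (a point): Rectangular blank of pale wood, 110 x 58 x 32 mm (x, y, z), lying flat on the bench; the point is its centre, 16 mm above its underside. x runs along its length. Goes into the wide pocket of the two-pocket tray. 70 to 140 g.
- bun_c (a point): Round blank of pale wood, a disc of 54 mm diameter and 32 mm height standing flat, its top edge chamfered above 26 mm; the point is its centre, 16 mm above its underside. Goes into the square pocket of the three-pocket tray. About 50 g.
- chisel_c (a point): Broad palm chisel lying flat: flat-sided pale wooden handle 80 x 30 x 30 mm (x, y, z) with a red butt, and a steel blade flaring to 26 mm. The point is the handle's centre, 15 mm above its underside; the blade points to the tool's -x and ends 80 mm from the point, the butt 40 mm the other way (120 mm in all, middle 20 mm bladeward of the point). Goes in either way round. About 90 g.
- knife_c (a point): Slim carving knife lying flat: flat-sided pale wooden handle 80 x 22 x 30 mm (x, y, z) with a red butt, and a narrow pointed blade 9 mm wide. The point is the handle's centre, 15 mm above its underside; blade end 80 mm from the point toward the tool's -x, butt 40 mm toward +x, 120 mm in all. Goes in either way round. About 60 g.
- stone_c (a point): Grey two-layered honing stone, 64 x 36 x 32 mm (x, y, z), seated in the holder, underside 6 mm above the bench; the point is its centre. Its x is the holder's x at the start. The 36 mm width is free to grasp at mid-length (corner lips only, 14 mm above the bench). The tab lies over 14 mm of its top at the +x end. Goes in with its length along the tray's y, either way round. 130 to 250 g.
- relief_tray: Two-pocket pale wooden tray with a cork floor, fixed, 150 x 158 mm (x, y); origin at the centre of its underside, on the bench. Floors 3 mm, all rims 10 mm above the bench, walls 6 mm thick. Long pocket 138 x 60 mm centred at (0, -43) mm in the tray's x, y; wide pocket 138 x 80 mm centred at (0, +33) mm. A piece's length lies along the tray's x.
- round_tray: Three-pocket pale wooden tray with a cork floor, fixed, outside, floor and rims as the other; origin at the centre of its underside. Long pocket 138 x 60 mm (x, y) centred at (0, -43) mm; narrow pocket 56 x 80 mm centred at (-41, +33) mm; nearly square pocket 76 x 80 mm centred at (+31, +33) mm. The knife's length lies along the tray's x, the stone's along its y.
- holder: Dark wooden stone holder, fixed, 150 x 96 mm base (x, y), 6 mm thick; origin at the centre of its underside. The stone sits at (-28, 0) mm in its x, y. The tab's upright pivot is at (+18, 0) mm, the flat steel tab 39 to 43 mm above the bench.
- tab (a joint): Angle of the steel swing tab about its upright pivot, rad: 0 = in line with the holder's x, nose over the stone; grows counter-clockwise from above (the peg on its tail moves from the holder's +x side toward +y), stop at 1.8. The stone is free from about 1.4; a quarter turn (1.57) is fully aside. Light friction (0.5 N at the peg), stays where left.
- tab_peg (a point): Upright round steel peg on the tab's tail, 12 mm diameter, from 43 to 63 mm above the bench; the point is on its axis, 53 mm above the bench, 40 mm from the tab's pivot. Pinch or push it round its arc to turn the tab.

How it is judged (in metres and radians):
On the way:
1. the swing tab is turned aside (past 1.2 rad) while the stone still sits in its holder (value of joint tab above 1.2 rad and distance of stone_c from where it was at the start of the episode below 0.01 m), for 0.2 s.
At the end, for the whole second after the job is handed in: Every piece lies flat on the floor of its own pocket (4 mm, 0.1 rad), lengthwise within 0.2 to 0.25 rad, centred to: blank 15 mm along, 12 across; tool handles 36 along, 16 across; stone 11 each way; round blank 12 in tray x, 14 in y (x of panel_c in the frame of relief_tray between -0.015 and 0.015 m and y of panel_c in the frame of relief_tray between 0.021 and 0.045 m and z of panel_c in the frame of relief_tray between 0.015 and 0.023 m and angle between the x axis of panel_c and the x axis of relief_tray, either way round below 0.2 rad and angle between each of panel_c, chisel_c, knife_c, stone_c, bun_c's own z axis and vertical below 0.1 rad and x of chisel_c in the frame of relief_tray between -0.036 and 0.036 m and y of chisel_c in the frame of relief_tray between -0.059 and -0.027 m and z of chisel_c in the frame of relief_tray between 0.014 and 0.022 m and angle between the x axis of chisel_c and the x axis of relief_tray, either way round below 0.25 rad and x of knife_c in the frame of round_tray between -0.036 and 0.036 m and y of knife_c in the frame of round_tray between -0.059 and -0.027 m and z of knife_c in the frame of round_tray between 0.014 and 0.022 m and angle between the x axis of knife_c and the x axis of round_tray, either way round below 0.25 rad and x of stone_c in the frame of round_tray between -0.052 and -0.03 m and y of stone_c in the frame of round_tray between 0.022 and 0.044 m and z of stone_c in the frame of round_tray between 0.015 and 0.023 m and angle between the x axis of stone_c and the y axis of round_tray, either way round below 0.25 rad and x of bun_c in the frame of round_tray between 0.019 and 0.043 m and y of bun_c in the frame of round_tray between 0.019 and 0.047 m and z of bun_c in the frame of round_tray between 0.015 and 0.023 m); the robot touches nothing.
It also fails if it takes over 128 s, if anything falls off the work surface, if the arm or the gripper's body presses on something with over 40 N, if the wrist force passes 120 N, or if a joint passes its speed limit or range.

ROBOT

A 7-joint arm with a two-finger parallel gripper is mounted at the origin on the work surface. World frame = base frame: x ahead of the robot, y to its left, z up, the work surface at z = 0. Lengths are in mm, angles in rad, forces in N, time in s.
With the tool pointing down it reaches from about 400 to 875 mm from the base axis. Payload 4.4 kg.
Tool frame: the origin (TCP) lies at the very end of the fingers, on their centre line; the grasp point (between the pads) lies 19 mm behind it; z points along the fingers, y is the direction in which the jaws open and shut (so a half turn about z gives the same grasp; the last joint's range is limited). The gripper opens to 85 mm and grips with 20 to 120 N. Pads are 22 mm wide; open, the fingers measure 114 mm over their backs; the gripper's body (76 mm by 85 mm) begins 54 mm behind the grasp point. The pads swing forward as they close: fully open they stand 13 mm farther back than shut.
Start: joints at [-1.189, 0.628, 0.038, 1.517, -0.027, 0.996, -0.02], TCP at [281.419, 585.936, 231.313] pointing down, gripper open.
Joint ranges: [-3.06, 3.06], [-0.37, 2.12], [-1.25, 1.32], [0.18, 2.47], [-1.1, 4.24], [0.23, 1.98], [-2.94, 2.94]. Speed limits (rad/s): [2.57, 2.57, 3.14, 3.14, 3.14, 3.14, 3.14].

INTERFACE

Orientations are given as [roll, pitch, yaw] about the fixed x, y, z axes, in that order (R = Rz(yaw) Ry(pitch) Rx(roll)).
In Python, from cell import read_state, get_image, calibration, finish_job gives the robot as it stands. The module is installed in compiled form; this text tells all that it offers.
- The arm moves only by the tool apply_moves, never from a script. Its argument "increments" is a list of rows, each an object of numbers: "tx", "ty", "tz": the shift along the world's x, y, z in m; "rx", "ry", "rz": the turn, a rotation vector about the world's x, y, z in units of 5 degrees (1.0 is 5 degrees); "claw": the finger opening in m, from 0 to 0.0854. In form: [{"tx": .., "ty": .., "tz": .., "rx": .., "ry": .., "rz": .., "claw": ..}, ...]. A call has 1 to 12 rows; each row is the pose to reach, as a shift and turn from the pose commanded when the call began; what a row does not reach only later rows make up. A row lasts 1/10 s, in which the tool goes at most 50 mm and 8.59 degrees, less where a joint would pass 70% of its speed; a pose out of reach is approached as far as the arm can. A call with a gripper value outside its range is refused whole. The fingers move at their own pace and stop on an object; the grip force is fixed at half the most. Time passes only in rows, so rows that repeat a pose let the fingers close. It gives the time, the measured TCP pose, the force and the opening at its end, in the units of the state.
- read_state(): the state, without advancing time (a new reading comes with each control period).
- get_image(name): name is "scene" or "top" or "wrist"; returns the picture (420x560x3 uint8, red, green, blue); there is no depth.
- calibration(name): a dict with "camera_matrix" (3x3 intrinsics, pixels), "origin" and "attitude" of the camera in the world. Camera axes: x right, y up, looking along -z (the intrinsics and any distortion apply to the point x, -y, -z); pixel columns grow to the right and rows downward; lengths in mm; the calibration is good to about 2 mm. A picture is of the moment at which its call begins: read the wrist's pose just before it. calibration takes no time and is no camera call; for the wrist camera it gives the pose at the moment of the call.
- finish_job(): hands the job in, once; it reports no verdict.
The state is a dict: "clock": time; "qpos": joint angles; "qd": joint speeds; "tau": joint torques, N m; "eef_pos": TCP position; "tool_rot": TCP orientation; "force": force on the tool from outside, world axes, zero at the start; "torque": the same for the moment, N m; "width": finger opening in mm.
Only numpy, scipy, OpenCV 4.12 (cv2) and the standard library are available. Lean on these libraries where they do the work, as an engineer would, in place of code of your own. Each camera call takes 0.05 s, during which the arm holds its last target. There are 200 camera calls.

## Working session

There is one attempt and no reset: what is moved stays moved. The work goes in short steps, Python scripts to look and compute and a tool call to move; the robot and the scene stay as the last step left them, time stands still between calls to the robot, and variables do not carry over. Pictures are saved under pics/ and viewed, about 12 in all and at most 16, crops included, and the job is handed in when it is done.

Besides the shell and the picture viewer there is one more tool, called after ">>>" as name(argument=value, ...), one argument or row to a line, values as JSON. apply_moves: Moves the arm, as the interface text tells. Its arguments: {"type":"object","properties":{"increments":{"type":"array"}},"required":["increments"]}

```bash
mkdir -p pics
python3 - <<'E'
from cell import *
import cv2
print(read_state())
for n in ("scene","top"):
    c=calibration(n);print(n,c)
    cv2.imwrite(f"pics/{n}0.png",get_image(n)[:,:,::-1])
E
```

```text
{'clock': 0.0, 'qpos': array([-1.18875883,  0.62934149,  0.03844199,  1.5183534 , -0.02698877,
        0.99626568, -0.01998032]), 'qd': array([ 0.00113227, -0.00105456,  0.00059869,  0.00035489,  0.00085526,
        0.00028151,  0.00102026]), 'tau': array([-2.32614620e-04, -5.63408446e+01,  1.22583356e+00, -1.93441057e+01,
        1.07788263e-02,  1.06957546e-02,  2.34615169e-05]), 'eef_pos': array([281.1754975 , 585.3664431 , 230.39674613]), 'tool_rot': array([-3.13974307e+00,  3.30842859e-05,  2.69378129e+00]), 'force': array([-0.49496673, -0.16399405,  0.29776397]), 'torque': array([0.03397854, 0.0123688 , 0.01971636]), 'width': 85.52917692110842}
scene {'camera_matrix': array([[454.81612312,   0.        , 274.34579055],
       [  0.        , 454.81612312, 211.28066492],
       [  0.        ,   0.        ,   1.        ]]), 'origin': array([1130.32124276, -448.4614205 ,  867.13242108]), 'attitude': array([ 0.71574486, -0.00294907,  0.89128216])}
top {'camera_matrix': array([[476.33124024,   0.        , 271.53363746],
       [  0.        , 476.33124024, 207.2668401 ],
       [  0.        ,   0.        ,   1.        ]]), 'origin': array([ 430.30605882,   15.49313636, 1336.15998326]), 'attitude': array([ 0.10425846, -0.01485878, -1.59611593])}
```

View pics/top0.png

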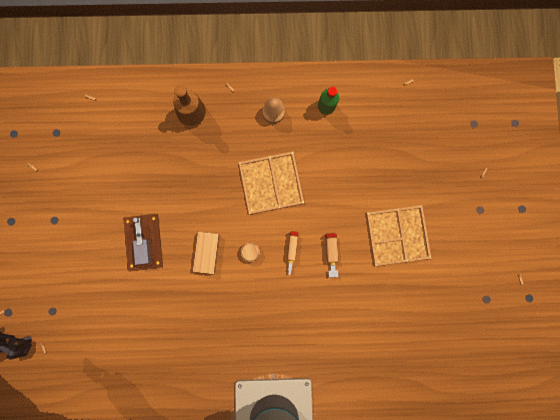

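View pics/scene0.png

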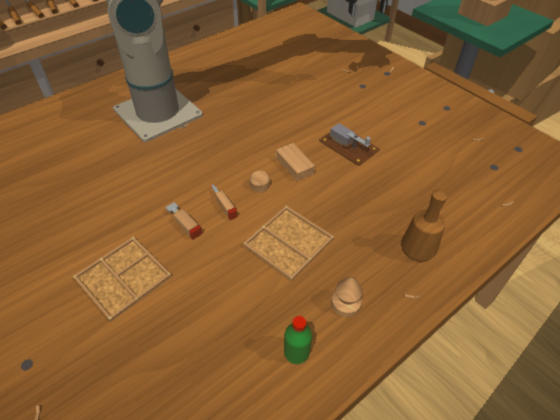

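Top view: holder ~(143,242), rectangular blank (206,253), bun (250,253), knife (292,253), chisel (332,255), relief tray (271,183), round tray (398,236). Next, an enlarged crop for picking corners.

```bash
cat > h.py <<'E'
import numpy as np, cv2
from cell import *
from scipy.spatial.transform import Rotation as R
def ray(c,p):
    K=c["camera_matrix"]; p=np.atleast_2d(p).astype(float)
    d=np.c_[(p[:,0]-K[0,2])/K[0,0],-(p[:,1]-K[1,2])/K[1,1],-np.ones(len(p))]
    return d@R.from_euler("xyz",c["attitude"]).as_matrix().T
def plane(c,p,z):
    d=ray(c,p); o=c["origin"]
    return (o+d*((z-o[2])/d[:,2])[:,None])[:,:2]
def px(c,P):
    v=(np.atleast_2d(P)-c["origin"])@R.from_euler("xyz",c["attitude"]).as_matrix()
    K=c["camera_matrix"]
    return np.c_[K[0,0]*v[:,0]/-v[:,2]+K[0,2],-K[1,1]*v[:,1]/-v[:,2]+K[1,2]]
E
python3 - <<'E'
import cv2
a=cv2.imread("pics/top0.png")
x=cv2.resize(a[205:280,115:345],None,fx=3.47,fy=3.47,interpolation=cv2.INTER_CUBIC)
y=cv2.resize(a[148:273,230:440],None,fx=2.6,fy=2.6,interpolation=cv2.INTER_CUBIC)
o=cv2.copyMakeBorder(y,0,0,0,max(0,x.shape[1]-y.shape[1]),cv2.BORDER_CONSTANT)
o=cv2.vconcat([x,o]);print(o.shape,x.shape);cv2.imwrite("pics/crop.png",o)
E
```

```text
(585, 798, 3) (260, 798, 3)
```

View pics/crop.png

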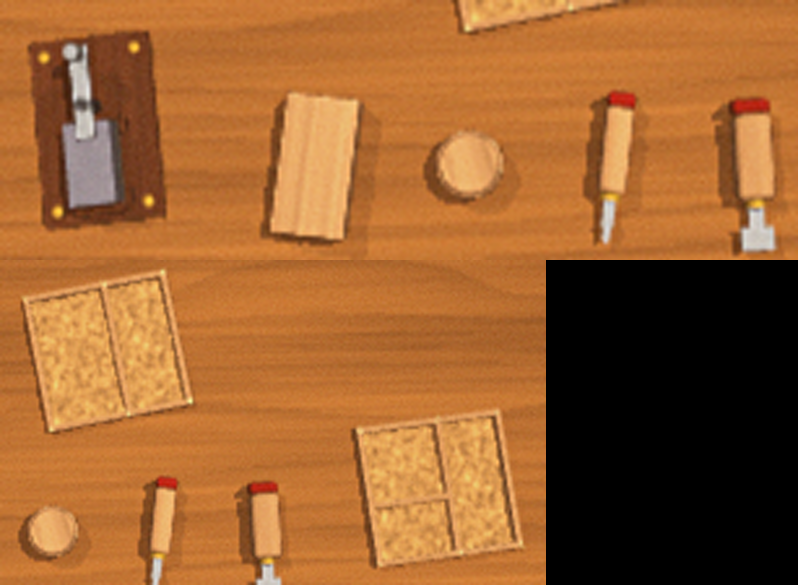

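Enlarged crop: the corners of all objects are readable. Converting to world positions.

```bash
cat > m.py <<'E'
from h import *
c=calibration("top")
U=lambda q:(np.array(q,float)+.5)/3.47-.5+[115,205]
L=lambda q:(np.array(q,float)+.5-[0,260])/2.6-.5+[230,148]
def rect(n,pts,z):
    w=plane(c,pts,z); cen=w.mean(0)
    ax=(w[0]+w[1]-w[2]-w[3])/2; ay=(w[0]+w[3]-w[1]-w[2])/2
    print(n,cen.round(1),"size",np.linalg.norm(ax).round(1),np.linalg.norm(ay).round(1),"yaw x",np.degrees(np.arctan2(ax[1],ax[0])).round(1),"from y",np.degrees(np.arctan2(-ay[0],ay[1])).round(1))
rect("holder",U([(30,45),(150,32),(165,216),(44,227)]),6)
rect("stone",U([(64,122),(118,122),(122,204),(68,208)]),38)
rect("panel",U([(289,93),(359,101),(343,241),(270,232)]),32)
rect("knife",U([(609,92),(635,94),(626,195),(603,190)]),30)
rect("chisel",U([(731,100),(768,98),(776,198),(736,196)]),30)
rect("relief",L([(22,297),(164,270),(192,404),(50,432)]),10)
rect("round",L([(356,430),(498,409),(522,547),(378,567)]),10)
print("peg",plane(c,U([(70,51)]),63),"bun",plane(c,U([(469,164)]),32))
E
python3 m.py; python3 -c "
from h import *
print(calibration('wrist'))"
```

```text
holder [480.7 352.3] size 146.9 96.2 yaw x 4.7 from y 4.3
stone [452.8 347.4] size 65.3 41.9 yaw x 2.9 from y 0.7
panel [446.5 175.4] size 109.6 56.4 yaw x -7.8 from y -8.2
knife [459.3 -62.9] size 78.5 19.5 yaw x -6.0 from y -9.5
chisel [ 452.5 -169. ] size 77.2 30.4 yaw x 1.6 from y -1.4
relief [638.8  -7.6] size 150.2 156.7 yaw x 10.2 from y 9.8
round [ 481.3 -360. ] size 149.1 156.4 yaw x 6.5 from y 6.7
peg [[539.29702399 358.89041084]] bun [[445.40859655  54.95879608]]
{'camera_matrix': array([[290.9852936 ,   0.        , 283.50201545],
       [  0.        , 290.9852936 , 210.51240842],
       [  0.        ,   0.        ,   1.        ]]), 'origin': array([219.04875771, 615.90374254, 373.59976106]), 'attitude': array([-0.28114034,  0.0020372 ,  1.12217985])}
```

>>> apply_moves(
  increments=[
    {"tx":0.17,"ty":-0.336,"tz":0,"rz":5.15},
    {"tx":0.17,"ty":-0.336,"tz":0,"rz":5.15},
    {"tx":0.17,"ty":-0.336,"tz":0,"rz":5.15},
    {"tx":0.17,"ty":-0.336,"tz":0,"rz":5.15},
    {"tx":0.17,"ty":-0.336,"tz":0,"rz":5.15},
    {"tx":0.17,"ty":-0.336,"tz":0,"rz":5.15},
    {"tx":0.17,"ty":-0.336,"tz":0,"rz":5.15},
    {"tx":0.17,"ty":-0.336,"tz":0,"rz":5.15},
    {"tx":0.17,"ty":-0.336,"tz":0,"rz":5.15},
    {"tx":0.17,"ty":-0.336,"tz":0,"rz":5.15},
    {"tx":0.17,"ty":-0.336,"tz":0,"rz":5.15},
    {"tx":0.17,"ty":-0.336,"tz":0,"rz":5.15},
  ],
)

```text
$.increments[0]: bad value
```

```bash
cat > w.py <<'E'
import sys
from h import *
s=read_state();c=calibration("wrist");im=get_image("wrist")
n=sys.argv[1];cv2.imwrite(f"pics/{n}.png",im[:,:,::-1]);np.save(f"pics/{n}.npy",c,allow_pickle=True)
print(s["clock"],s["eef_pos"].round(1),np.degrees(s["tool_rot"]).round(2),s["force"].round(1),s["width"])
E
python3 w.py w1
```

```text
0.1 [281.1 585.4 230.5] [-179.9     0.    154.34] [ 1.  -0.1 -0.9] 85.01166994950783
```

View pics/w1.png

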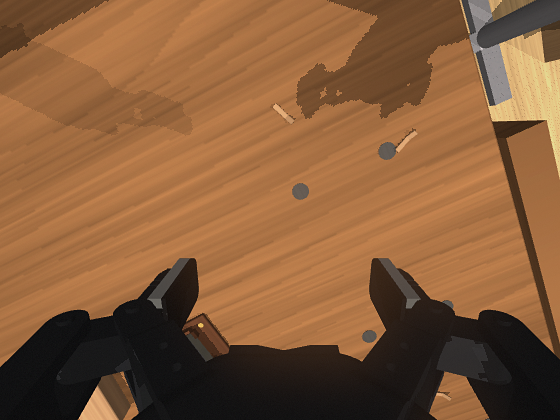

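The wrist view has the fingers in its lower half and only the bench ahead is visible. The move was refused because every field is needed.

>>> apply_moves(
  increments=[
    {"tx":0.26,"ty":-0.336,"tz":0.04,"rx":0,"ry":0,"rz":5.15,"claw":0.085},
    {"tx":0.26,"ty":-0.336,"tz":0.04,"rx":0,"ry":0,"rz":5.15,"claw":0.085},
    {"tx":0.26,"ty":-0.336,"tz":0.04,"rx":0,"ry":0,"rz":5.15,"claw":0.085},
    {"tx":0.26,"ty":-0.336,"tz":0.04,"rx":0,"ry":0,"rz":5.15,"claw":0.085},
    {"tx":0.26,"ty":-0.336,"tz":0.04,"rx":0,"ry":0,"rz":5.15,"claw":0.085},
    {"tx":0.26,"ty":-0.336,"tz":0.04,"rx":0,"ry":0,"rz":5.15,"claw":0.085},
    {"tx":0.26,"ty":-0.336,"tz":0.04,"rx":0,"ry":0,"rz":5.15,"claw":0.085},
    {"tx":0.26,"ty":-0.336,"tz":0.04,"rx":0,"ry":0,"rz":5.15,"claw":0.085},
    {"tx":0.26,"ty":-0.336,"tz":0.04,"rx":0,"ry":0,"rz":5.15,"claw":0.085},
    {"tx":0.26,"ty":-0.336,"tz":0.04,"rx":0,"ry":0,"rz":5.15,"claw":0.085},
    {"tx":0.26,"ty":-0.336,"tz":0.04,"rx":0,"ry":0,"rz":5.15,"claw":0.085},
    {"tx":0.26,"ty":-0.336,"tz":0.04,"rx":0,"ry":0,"rz":5.15,"claw":0.085},
  ],
)

```text
clock: 1.35
eef_pos: [540.2, 251.6, 271.0]
tool_rot: [3.141, -0.001, -3.138]
force: [0.6, 0.6, 0.2]
width: 84.8
```

```bash
python3 w.py w2; python3 -c "
import cv2;a=cv2.imread('pics/w2.png');cv2.imwrite('pics/w2b.png',cv2.resize(a[0:330],None,fx=1.4,fy=1.4,interpolation=cv2.INTER_CUBIC))"
```

```text
1.35 [540.2 251.6 271. ] [ 1.7995e+02 -8.0000e-02 -1.7977e+02] [0.6 0.6 0.2] 84.7770781124031
```

View pics/w2b.png

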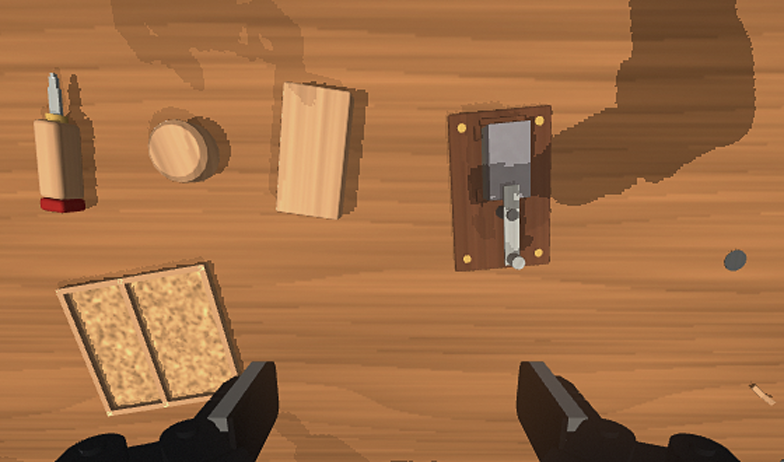

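Wrist view 2: holder (500,190), peg top (518,262), panel (313,150), bun (180,150), knife at left, relief tray with corners (57,292), (208,263), (108,414).

```bash
cat > m2.py <<'E'
from h import *
c=np.load("pics/w2.npy",allow_pickle=True).item()
V=lambda q,z:plane(c,(np.array(q,float)+.5)/1.4-.5,z)
def rect(n,q,z):   # TL,TR,BR,BL ; down=+x, right=+y
    w=V(q,z); ax=(w[2]+w[3]-w[0]-w[1])/2
    print(n,w.mean(0).round(1),np.linalg.norm(ax).round(1),np.linalg.norm((w[1]+w[2]-w[0]-w[3])/2).round(1),np.degrees(np.arctan2(ax[1],ax[0])).round(1))
rect("holder",[(447,114),(551,105),(551,263),(455,271)],6)
rect("stone",[(489,122),(531,121),(531,195),(488,199)],38)
rect("panel",[(285,82),(351,89),(338,220),(277,210)],32)
rect("knife",[(35,122),(68,123),(75,203),(40,203)],30)
print("peg",V([(518,262)],63),"bun",V([(181,151)],32))
w=V([(57,292),(208,263),(108,414)],10)
print("relief centre",(w[1]+w[2])/2,"yaw y",np.degrees(np.arctan2(*(w[1]-w[0])[::-1]))-90,"x",np.degrees(np.arctan2(*(w[2]-w[0])[::-1])),np.linalg.norm(w[1]-w[0]),np.linalg.norm(w[2]-w[0]))
E
python3 m2.py
```

```text
holder [484.3 352.2] 148.9 96.8 5.7
stone [455.9 350. ] 63.1 37.2 4.1
panel [450.1 176.2] 109.6 56.3 -7.9
knife [460.  -56.3] 69.6 30.4 -8.6
peg [[541.70339804 357.39785722]] bun [[448.87649491  59.66011021]]
relief centre [641.06520639  -6.49619425] yaw y 10.973264802822271 x 9.947969449638009 162.18107605750083 144.7732902609397
```

>>> apply_moves(
  increments=[
    {"tx":0,"ty":0.107,"tz":-0.05,"rx":0,"ry":0,"rz":0,"claw":0.04},
    {"tx":0,"ty":0.107,"tz":-0.1,"rx":0,"ry":0,"rz":0,"claw":0.04},
    {"tx":0,"ty":0.107,"tz":-0.19,"rx":0,"ry":0,"rz":0,"claw":0.04},
    {"tx":0,"ty":0.107,"tz":-0.19,"rx":0,"ry":0,"rz":0,"claw":0.04},
    {"tx":0,"ty":0.107,"tz":-0.19,"rx":0,"ry":0,"rz":0,"claw":0.04},
    {"tx":0,"ty":0.107,"tz":-0.19,"rx":0,"ry":0,"rz":0,"claw":0.04},
    {"tx":0,"ty":0.107,"tz":-0.19,"rx":0,"ry":0,"rz":0,"claw":0.04},
    {"tx":0,"ty":0.107,"tz":-0.19,"rx":0,"ry":0,"rz":0,"claw":0.04},
  ],
)

```text
clock: 2.2
eef_pos: [542.7, 357.7, 83.7]
tool_rot: [3.14, 0.003, -3.14]
force: [0.9, 0.9, 0.3]
width: 39.8
```

```bash
python3 w.py w3; python3 -c "
import cv2;a=cv2.imread('pics/w3.png');cv2.imwrite('pics/w3b.png',a[130:400,130:430])"
```

```text
2.2 [542.7 357.7  83.7] [ 179.89    0.19 -179.91] [0.9 0.9 0.3] 39.81551017755569
```

View pics/w3b.png

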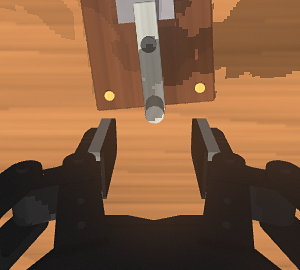

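Close view: peg top at about (285,245) in the full picture, centred between the fingers.

```bash
python3 -c "
from h import *
c=np.load('pics/w3.npy',allow_pickle=True).item()
print(plane(c,[(285,245),(278,173)],63), plane(c,[(278,173)],43),px(c,[[542.7,357.7,83.7]]),read_state()['eef_pos'])"
```

```text
[[542.73025515 358.28771555]
 [498.85946896 354.23493833]] [[502.00722174 353.89327481]] [[284.16677429 260.0999951 ]] [542.98075173 357.51012097  84.01254775]
```

>>> apply_moves(
  increments=[
    {"tx":0,"ty":0.001,"tz":-0.035,"rx":0,"ry":0,"rz":0,"claw":0.04},
    {"tx":0,"ty":0.001,"tz":-0.035,"rx":0,"ry":0,"rz":0,"claw":0.04},
    {"tx":0,"ty":0.001,"tz":-0.035,"rx":0,"ry":0,"rz":0,"claw":0.0},
    {"tx":0,"ty":0.001,"tz":-0.035,"rx":0,"ry":0,"rz":0,"claw":0.0},
    {"tx":0,"ty":0.001,"tz":-0.035,"rx":0,"ry":0,"rz":0,"claw":0.0},
    {"tx":0,"ty":0.001,"tz":-0.035,"rx":0,"ry":0,"rz":0,"claw":0.0},
    {"tx":0,"ty":0.001,"tz":-0.035,"rx":0,"ry":0,"rz":0,"claw":0.0},
  ],
)

```text
clock: 2.95
eef_pos: [542.6, 358.4, 48.3]
tool_rot: [3.14, 0.003, -3.14]
force: [-0.6, -0.8, 6.2]
width: 9.1
```

>>> apply_moves(
  increments=[
    {"tx":0,"ty":0,"tz":0,"rx":0,"ry":0,"rz":0,"claw":0.0},
    {"tx":-0.001,"ty":0.007,"tz":0,"rx":0,"ry":0,"rz":0,"claw":0.0},
    {"tx":-0.004,"ty":0.013,"tz":0,"rx":0,"ry":0,"rz":0,"claw":0.0},
    {"tx":-0.004,"ty":0.013,"tz":0,"rx":0,"ry":0,"rz":0,"claw":0.0},
  ],
)

```text
clock: 3.35
eef_pos: [540.9, 370.1, 48.3]
tool_rot: [-3.141, 0.006, -3.14]
force: [4.8, -2.8, 4.8]
width: 8.9
```

```bash
python3 w.py w4; python3 -c "
import cv2;a=cv2.imread('pics/w4.png');cv2.imwrite('pics/w4b.png',cv2.resize(a[120:400,130:430],None,fx=1.5,fy=1.5))"
```

```text
3.35 [540.9 370.1  48.3] [-179.99    0.36 -179.89] [ 4.8 -2.8  4.8] 8.86754910954987
```

View pics/w4b.png

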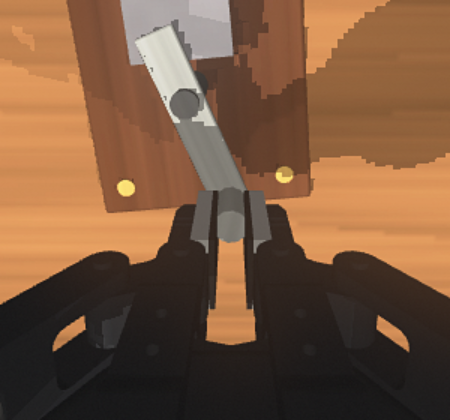

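The peg is pinched and the tab is turning; continuing along the arc.

>>> apply_moves(
  increments=[
    {"tx":-0.0036,"ty":0.006,"tz":0,"rx":0,"ry":0,"rz":0,"claw":0.0},
    {"tx":-0.0082,"ty":0.0112,"tz":0,"rx":0,"ry":0,"rz":0,"claw":0.0},
    {"tx":-0.0136,"ty":0.0156,"tz":0,"rx":0,"ry":0,"rz":0,"claw":0.0},
    {"tx":-0.0197,"ty":0.019,"tz":0,"rx":0,"ry":0,"rz":0,"claw":0.0},
    {"tx":-0.0263,"ty":0.0212,"tz":0,"rx":0,"ry":0,"rz":0,"claw":0.0},
    {"tx":-0.0332,"ty":0.0223,"tz":0,"rx":0,"ry":0,"rz":0,"claw":0.0},
    {"tx":-0.0402,"ty":0.0222,"tz":0,"rx":0,"ry":0,"rz":0,"claw":0.0},
    {"tx":-0.0436,"ty":0.0217,"tz":0,"rx":0,"ry":0,"rz":0,"claw":0.0},
    {"tx":-0.0436,"ty":0.0217,"tz":0,"rx":0,"ry":0,"rz":0,"claw":0.0},
    {"tx":-0.0436,"ty":0.0217,"tz":0,"rx":0,"ry":0,"rz":0,"claw":0.04},
    {"tx":-0.0436,"ty":0.0217,"tz":0,"rx":0,"ry":0,"rz":0,"claw":0.04},
    {"tx":-0.0436,"ty":0.0217,"tz":0.08,"rx":0,"ry":0,"rz":0,"claw":0.04},
  ],
)

```text
clock: 4.6
eef_pos: [488.6, 388.9, 89.2]
tool_rot: [-3.131, -0.013, -3.14]
force: [0.7, -0.3, -0.6]
width: 39.9
```

>>> apply_moves(
  increments=[
    {"tx":0,"ty":0,"tz":0.03,"rx":0,"ry":0,"rz":0,"claw":0.04},
    {"tx":0,"ty":-0.03,"tz":0.07,"rx":0,"ry":0,"rz":0.8,"claw":0.06},
    {"tx":0,"ty":-0.04,"tz":0.07,"rx":0,"ry":0,"rz":0.8,"claw":0.06},
    {"tx":0,"ty":-0.04,"tz":0.07,"rx":0,"ry":0,"rz":0.8,"claw":0.06},
  ],
)

```text
clock: 5.0
eef_pos: [494.4, 350.5, 167.0]
tool_rot: [-3.141, 0.001, -3.074]
force: [-0.4, 0.3, -0.8]
width: 60.2
```

```bash
python3 w.py w5; python3 -c "
import cv2;a=cv2.imread('pics/w5.png');cv2.imwrite('pics/w5b.png',cv2.resize(a[60:330,130:430],None,fx=2,fy=2,interpolation=cv2.INTER_CUBIC))"
```

```text
5.0 [494.4 350.5 167. ] [-1.7996e+02  4.0000e-02 -1.7610e+02] [-0.4  0.3 -0.8] 60.2201283501846
```

View pics/w5b.png

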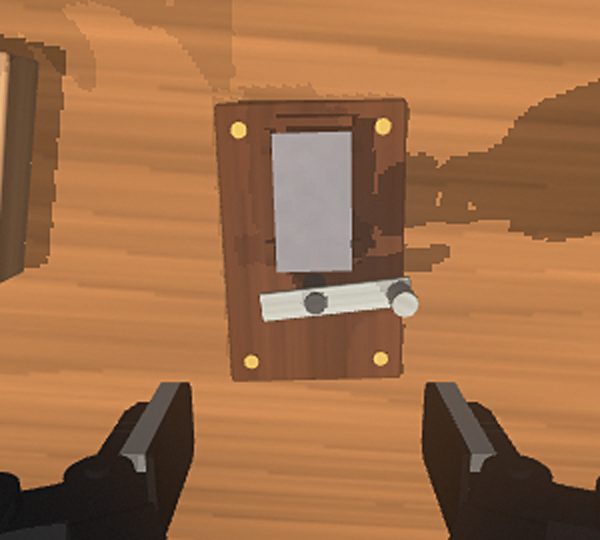

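Tab stands across the holder, clear of the stone (stone top corners (272,133), (351,131), (352,271), (276,272) in the crop).

```bash
python3 -c "
from h import *
c=np.load('pics/w5.npy',allow_pickle=True).item()
w=plane(c,(np.array([(272,133),(351,131),(352,271),(276,272)],float)+.5)/2-.5+[130,60],38)
print(w,w.mean(0),np.degrees(np.arctan2(*(w[2]+w[3]-w[0]-w[1])[::-1])))
t=plane(c,(np.array([(316,302),(403,304)],float)+.5)/2-.5+[130,60],[43,63]);d=t[1]-t[0];print(t,np.degrees(np.arctan2(d[1],d[0])))
print(read_state()['eef_pos'])"
```

```text
[[426.36491666 329.36135355]
 [423.1234742  364.68441627]
 [487.26800997 370.82350587]
 [490.21384969 334.49368281]] [456.74256263 349.84073963] 5.032624373687759
[[502.42475874 354.53663877]
 [494.97631888 392.33557236]] 101.14755242494363
[493.5264623  351.81154623 165.99007318]
```

>>> apply_moves(
  increments=[
    {"tx":-0.037,"ty":-0.002,"tz":-0.04,"rx":0,"ry":0,"rz":0.2,"claw":0.056},
    {"tx":-0.037,"ty":-0.002,"tz":-0.08,"rx":0,"ry":0,"rz":0.2,"claw":0.056},
    {"tx":-0.037,"ty":-0.002,"tz":-0.11,"rx":0,"ry":0,"rz":0.2,"claw":0.056},
    {"tx":-0.037,"ty":-0.002,"tz":-0.13,"rx":0,"ry":0,"rz":0.2,"claw":0.056},
    {"tx":-0.037,"ty":-0.002,"tz":-0.15,"rx":0,"ry":0,"rz":0.2,"claw":0.056},
    {"tx":-0.037,"ty":-0.002,"tz":-0.15,"rx":0,"ry":0,"rz":0.2,"claw":0.056},
    {"tx":-0.037,"ty":-0.002,"tz":-0.15,"rx":0,"ry":0,"rz":0.2,"claw":0.056},
  ],
)

```text
clock: 5.75
eef_pos: [455.7, 351.0, 15.2]
tool_rot: [-3.141, -0.002, -3.052]
force: [0.0, 0.7, -0.4]
width: 55.9
```

>>> apply_moves(
  increments=[
    {"tx":0,"ty":0,"tz":0,"rx":0,"ry":0,"rz":0,"claw":0.02},
    {"tx":0,"ty":0,"tz":0,"rx":0,"ry":0,"rz":0,"claw":0.02},
    {"tx":0,"ty":0,"tz":0,"rx":0,"ry":0,"rz":0,"claw":0.02},
    {"tx":0,"ty":0,"tz":0,"rx":0,"ry":0,"rz":0,"claw":0.02},
    {"tx":0,"ty":0,"tz":0,"rx":0,"ry":0,"rz":0,"claw":0.02},
  ],
)

```text
clock: 6.25
eef_pos: [457.3, 351.2, 17.3]
tool_rot: [3.14, 0.001, -3.053]
force: [0.4, 0.1, 6.0]
width: 34.8
```

Stone gripped (34.8 mm, reading ~1–3 mm low). Lift and travel to a viewing spot over the round tray.

>>> apply_moves(
  increments=[
    {"tx":0,"ty":0,"tz":0.02,"rx":0,"ry":0,"rz":0,"claw":0.02},
    {"tx":0,"ty":0,"tz":0.05,"rx":0,"ry":0,"rz":0,"claw":0.02},
    {"tx":0,"ty":0,"tz":0.1,"rx":0,"ry":0,"rz":0,"claw":0.02},
    {"tx":0.006,"ty":-0.04,"tz":0.12,"rx":0,"ry":0,"rz":0,"claw":0.02},
    {"tx":0.013,"ty":-0.085,"tz":0.13,"rx":0,"ry":0,"rz":0,"claw":0.02},
    {"tx":0.02,"ty":-0.13,"tz":0.14,"rx":0,"ry":0,"rz":0,"claw":0.02},
    {"tx":0.027,"ty":-0.175,"tz":0.15,"rx":0,"ry":0,"rz":0,"claw":0.02},
    {"tx":0.034,"ty":-0.22,"tz":0.16,"rx":0,"ry":0,"rz":0,"claw":0.02},
    {"tx":0.041,"ty":-0.265,"tz":0.17,"rx":0,"ry":0,"rz":0,"claw":0.02},
    {"tx":0.048,"ty":-0.31,"tz":0.18,"rx":0,"ry":0,"rz":0,"claw":0.02},
    {"tx":0.055,"ty":-0.355,"tz":0.19,"rx":0,"ry":0,"rz":0,"claw":0.02},
    {"tx":0.062,"ty":-0.4,"tz":0.2,"rx":0,"ry":0,"rz":0,"claw":0.02},
  ],
)

```text
clock: 7.45
eef_pos: [518.3, -51.4, 216.6]
tool_rot: [3.142, -0.001, -3.053]
force: [0.9, 0.5, -3.0]
width: 34.7
```

>>> apply_moves(
  increments=[
    {"tx":0.006,"ty":-0.045,"tz":0.01,"rx":0,"ry":0,"rz":0,"claw":0.02},
    {"tx":0.012,"ty":-0.09,"tz":0.02,"rx":0,"ry":0,"rz":0,"claw":0.02},
    {"tx":0.018,"ty":-0.135,"tz":0.03,"rx":0,"ry":0,"rz":0,"claw":0.02},
    {"tx":0.024,"ty":-0.18,"tz":0.035,"rx":0,"ry":0,"rz":0,"claw":0.02},
    {"tx":0.032,"ty":-0.225,"tz":0.035,"rx":0,"ry":0,"rz":0,"claw":0.02},
    {"tx":0.041,"ty":-0.25,"tz":0.035,"rx":0,"ry":0,"rz":0,"claw":0.02},
    {"tx":0.041,"ty":-0.25,"tz":0.035,"rx":0,"ry":0,"rz":0,"claw":0.02},
  ],
)

```text
clock: 8.15
eef_pos: [558.7, -305.3, 250.4]
tool_rot: [-3.138, -0.001, -3.06]
force: [-0.9, 0.1, -2.7]
width: 34.5
```

```bash
python3 w.py w6; python3 -c "
import cv2;a=cv2.imread('pics/w6.png');cv2.imwrite('pics/w6b.png',cv2.resize(a[0:350],None,fx=1.4,fy=1.4,interpolation=cv2.INTER_CUBIC))"
```

```text
8.15 [ 558.7 -305.3  250.4] [-1.7982e+02 -6.0000e-02 -1.7531e+02] [-0.9  0.1 -2.7] 34.46850612326474
```

View pics/w6b.png

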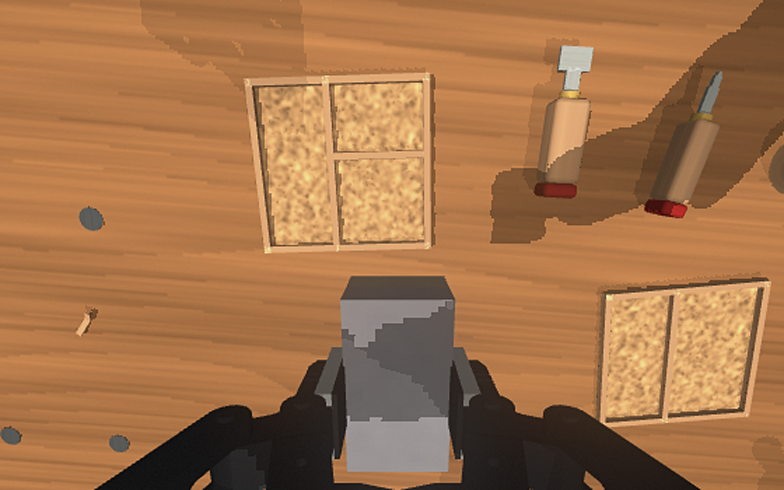

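Wrist view with stone in hand: round tray corners (246,80), (433,73), (431,247), (266,252); relief tray at right; chisel and knife at upper right.

```bash
python3 -c "
from h import *
c=np.load('pics/w6.npy',allow_pickle=True).item()
for q in ([(246,80),(433,73),(431,247),(266,252)],[(606,291),(769,281),(750,416),(598,425)]):
  w=plane(c,(np.array(q,float)+.5)/1.4-.5,10)
  ax=(w[2]+w[3]-w[0]-w[1])/2;ay=(w[1]+w[2]-w[0]-w[3])/2
  print(w.mean(0),np.linalg.norm(ax),np.linalg.norm(ay),np.degrees(np.arctan2(ax[1],ax[0])),np.degrees(np.arctan2(-ay[0],ay[1])))
print(read_state()['eef_pos'])"
```

```text
[ 485.29179886 -360.36046952] 148.14849227846668 158.0860067490944 5.720992090887015 6.473148077743816
[641.64301073  -9.65523181] 149.86126628520316 158.6168938180148 10.326398132085744 8.531110619102664
[ 558.75383613 -301.69730393  250.28321189]
```

>>> apply_moves(
  increments=[
    {"tx":-0.02,"ty":-0.005,"tz":-0.01,"rx":0,"ry":0,"rz":-1.6,"claw":0.02},
    {"tx":-0.04,"ty":-0.01,"tz":-0.02,"rx":0,"ry":0,"rz":-3.2,"claw":0.02},
    {"tx":-0.06,"ty":-0.015,"tz":-0.04,"rx":0,"ry":0,"rz":-4.8,"claw":0.02},
    {"tx":-0.08,"ty":-0.02,"tz":-0.06,"rx":0,"ry":0,"rz":-6.4,"claw":0.02},
    {"tx":-0.1,"ty":-0.025,"tz":-0.08,"rx":0,"ry":0,"rz":-8.0,"claw":0.02},
    {"tx":-0.119,"ty":-0.029,"tz":-0.1,"rx":0,"ry":0,"rz":-9.6,"claw":0.02},
    {"tx":-0.119,"ty":-0.029,"tz":-0.12,"rx":0,"ry":0,"rz":-11.2,"claw":0.02},
    {"tx":-0.119,"ty":-0.029,"tz":-0.14,"rx":0,"ry":0,"rz":-12.8,"claw":0.02},
    {"tx":-0.119,"ty":-0.029,"tz":-0.16,"rx":0,"ry":0,"rz":-14.4,"claw":0.02},
    {"tx":-0.119,"ty":-0.029,"tz":-0.18,"rx":0,"ry":0,"rz":-16.0,"claw":0.02},
    {"tx":-0.119,"ty":-0.029,"tz":-0.2,"rx":0,"ry":0,"rz":-17.74,"claw":0.02},
    {"tx":-0.119,"ty":-0.029,"tz":-0.2,"rx":0,"ry":0,"rz":-17.74,"claw":0.02},
  ],
)

```text
clock: 9.4
eef_pos: [439.6, -325.1, 49.1]
tool_rot: [-3.138, -0.005, 1.684]
force: [-0.6, -0.4, -2.9]
width: 34.5
```

```bash
python3 -c "
from h import *
for i in range(4):
  s=read_state();print(s['eef_pos'].round(1),s['tool_rot'].round(3),s['force'].round(1));get_image('top')"
```

```text
[ 439.6 -325.1   49.1] [-3.138 -0.005  1.684] [-0.6 -0.4 -2.9]
[ 440.3 -326.1   50.5] [-3.139e+00 -3.000e-03  1.687e+00] [-0.8  0.1 -1.3]
[ 441.  -327.1   51.4] [-3.141e+00 -1.000e-03  1.687e+00] [-0.2 -0.3 -1.6]
[ 441.4 -327.8   52.1] [3.141 0.    1.686] [-0.2 -0.2 -2.1]
```

>>> apply_moves(
  increments=[
    {"tx":-0.002,"ty":-0.002,"tz":-0.01,"rx":0,"ry":0,"rz":0,"claw":0.02},
    {"tx":-0.002,"ty":-0.002,"tz":-0.02,"rx":0,"ry":0,"rz":0,"claw":0.02},
    {"tx":-0.002,"ty":-0.002,"tz":-0.026,"rx":0,"ry":0,"rz":0,"claw":0.02},
    {"tx":-0.002,"ty":-0.002,"tz":-0.03,"rx":0,"ry":0,"rz":0,"claw":0.02},
    {"tx":-0.002,"ty":-0.002,"tz":-0.033,"rx":0,"ry":0,"rz":0,"claw":0.02},
    {"tx":-0.002,"ty":-0.002,"tz":-0.034,"rx":0,"ry":0,"rz":0,"claw":0.02},
    {"tx":-0.002,"ty":-0.002,"tz":-0.034,"rx":0,"ry":0,"rz":0,"claw":0.02},
    {"tx":-0.002,"ty":-0.002,"tz":-0.034,"rx":0,"ry":0,"rz":0,"claw":0.02},
    {"tx":-0.002,"ty":-0.002,"tz":-0.034,"rx":0,"ry":0,"rz":0,"claw":0.02},
    {"tx":-0.002,"ty":-0.002,"tz":-0.034,"rx":0,"ry":0,"rz":0,"claw":0.02},
  ],
)

```text
clock: 10.6
eef_pos: [439.0, -330.4, 17.5]
tool_rot: [3.141, 0.0, 1.682]
force: [0.5, -0.1, -2.0]
width: 34.9
```

>>> apply_moves(
  increments=[
    {"tx":0.001,"ty":-0.001,"tz":-0.002,"rx":0,"ry":0,"rz":0,"claw":0.02},
    {"tx":0.001,"ty":-0.001,"tz":-0.003,"rx":0,"ry":0,"rz":0,"claw":0.02},
    {"tx":0.001,"ty":-0.001,"tz":-0.003,"rx":0,"ry":0,"rz":0,"claw":0.02},
    {"tx":0.001,"ty":-0.001,"tz":-0.003,"rx":0,"ry":0,"rz":0,"claw":0.02},
    {"tx":0.001,"ty":-0.001,"tz":-0.003,"rx":0,"ry":0,"rz":0,"claw":0.02},
  ],
)

```text
clock: 11.1
eef_pos: [440.0, -331.5, 14.4]
tool_rot: [3.141, 0.0, 1.682]
force: [0.1, -1.0, -1.4]
width: 34.4
```

>>> apply_moves(
  increments=[
    {"tx":0,"ty":0,"tz":-0.001,"rx":0,"ry":0,"rz":0,"claw":0.02},
    {"tx":0,"ty":0,"tz":-0.0015,"rx":0,"ry":0,"rz":0,"claw":0.02},
    {"tx":0,"ty":0,"tz":-0.0015,"rx":0,"ry":0,"rz":0,"claw":0.02},
    {"tx":0,"ty":0,"tz":-0.0015,"rx":0,"ry":0,"rz":0,"claw":0.02},
  ],
)

```text
clock: 11.5
eef_pos: [440.0, -331.5, 14.3]
tool_rot: [3.141, 0.0, 1.682]
force: [-2.2, 1.9, 12.7]
width: 34.9
```

>>> apply_moves(
  increments=[
    {"tx":0,"ty":0,"tz":0,"rx":0,"ry":0,"rz":0,"claw":0.044},
    {"tx":0,"ty":0,"tz":0,"rx":0,"ry":0,"rz":0,"claw":0.044},
    {"tx":0,"ty":0,"tz":0,"rx":0,"ry":0,"rz":0,"claw":0.044},
    {"tx":0,"ty":0,"tz":0.02,"rx":0,"ry":0,"rz":0,"claw":0.044},
    {"tx":0,"ty":0,"tz":0.06,"rx":0,"ry":0,"rz":0,"claw":0.044},
    {"tx":0,"ty":0,"tz":0.1,"rx":0,"ry":0,"rz":1.6,"claw":0.06},
    {"tx":0.02,"ty":0.03,"tz":0.13,"rx":0,"ry":0,"rz":3.2,"claw":0.06},
    {"tx":0.04,"ty":0.05,"tz":0.15,"rx":0,"ry":0,"rz":4.8,"claw":0.06},
    {"tx":0.06,"ty":0.07,"tz":0.17,"rx":0,"ry":0,"rz":6.4,"claw":0.06},
    {"tx":0.08,"ty":0.09,"tz":0.19,"rx":0,"ry":0,"rz":8,"claw":0.06},
    {"tx":0.1,"ty":0.11,"tz":0.205,"rx":0,"ry":0,"rz":9.6,"claw":0.06},
    {"tx":0.1,"ty":0.13,"tz":0.205,"rx":0,"ry":0,"rz":11.2,"claw":0.06},
  ],
)

```text
clock: 12.7
eef_pos: [544.0, -200.3, 219.9]
tool_rot: [3.14, 0.006, 2.667]
force: [0.0, -0.6, -0.8]
width: 60.0
```

>>> apply_moves(
  increments=[
    {"tx":0,"ty":0.03,"tz":0,"rx":0,"ry":0,"rz":1.6,"claw":0.06},
    {"tx":0,"ty":0.06,"tz":0,"rx":0,"ry":0,"rz":3.2,"claw":0.06},
    {"tx":0,"ty":0.07,"tz":0,"rx":0,"ry":0,"rz":4.8,"claw":0.06},
    {"tx":0,"ty":0.07,"tz":0,"rx":0,"ry":0,"rz":5.5,"claw":0.06},
    {"tx":0,"ty":0.07,"tz":0,"rx":0,"ry":0,"rz":5.5,"claw":0.06},
    {"tx":0,"ty":0.07,"tz":0,"rx":0,"ry":0,"rz":5.5,"claw":0.06},
  ],
)

```text
clock: 13.3
eef_pos: [539.6, -131.8, 217.6]
tool_rot: [-3.141, -0.001, 3.137]
force: [0.4, -0.3, 0.3]
width: 59.6
```

```bash
python3 w.py w7; python3 -c "
import cv2;a=cv2.imread('pics/w7.png');cv2.imwrite('pics/w7b.png',cv2.resize(a[0:330],None,fx=1.4,fy=1.4,interpolation=cv2.INTER_CUBIC))"
```

```text
13.3 [ 539.6 -131.8  217.6] [-1.7999e+02 -3.0000e-02  1.7976e+02] [ 0.4 -0.3  0.3] 59.61059109023819
```

View pics/w7b.png

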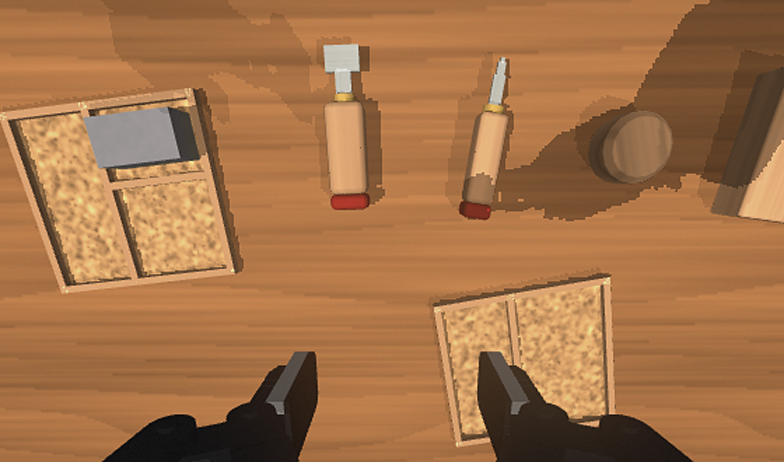

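View: stone lies in the narrow pocket (top corners (87,118), (172,107), (183,158), (101,166)); chisel and knife clearly seen.

```bash
cat > m7.py <<'E'
from h import *
c=np.load('pics/w7.npy',allow_pickle=True).item()
def rect(n,q,z):
  w=plane(c,(np.array(q,float)+.5)/1.4-.5,z)
  ax=(w[2]+w[3]-w[0]-w[1])/2;ay=(w[1]+w[2]-w[0]-w[3])/2
  print(n,w.mean(0).round(1),np.linalg.norm(ax).round(1),np.linalg.norm(ay).round(1),np.degrees(np.arctan2(ax[1],ax[0])).round(1),np.degrees(np.arctan2(-ay[0],ay[1])).round(1))
  return w.mean(0)
s=rect("stone",[(87,118),(172,107),(183,158),(101,166)],35)
rect("chisel",[(325,102),(365,100),(369,205),(331,205)],30)
rect("knife",[(481,112),(508,112),(490,216),(460,213)],30)
rect("relief",[(434,309),(610,277),(617,412),(458,445)],10)
t=rect("round",[(0,117),(200,89),(240,270),(65,291)],10)
print("stone in tray",R.from_euler('z',-6.3,degrees=True).apply([*(s-t),0]))
print(read_state()['eef_pos'])
E
python3 m7.py
```

```text
stone [ 440.8 -327.5] 34.9 64.1 5.0 5.7
chisel [ 453.4 -169.9] 75.6 30.0 0.7 1.0
knife [461.5 -64.3] 76.2 22.2 -8.3 -3.3
relief [640.2  -8.4] 142.0 158.0 10.7 12.0
round [ 485.  -358.3] 145.3 161.4 6.7 6.7
stone in tray [-40.60784062  35.49777875   0.        ]
[ 539.5954314  -131.93714576  217.61800078]
```

>>> apply_moves(
  increments=[
    {"tx":-0.03,"ty":-0.013,"tz":-0.03,"rx":0,"ry":0,"rz":0.25,"claw":0.05},
    {"tx":-0.06,"ty":-0.025,"tz":-0.06,"rx":0,"ry":0,"rz":0.25,"claw":0.05},
    {"tx":-0.086,"ty":-0.0375,"tz":-0.09,"rx":0,"ry":0,"rz":0.25,"claw":0.05},
    {"tx":-0.086,"ty":-0.0375,"tz":-0.13,"rx":0,"ry":0,"rz":0.25,"claw":0.05},
    {"tx":-0.086,"ty":-0.0375,"tz":-0.16,"rx":0,"ry":0,"rz":0.25,"claw":0.05},
    {"tx":-0.086,"ty":-0.0375,"tz":-0.18,"rx":0,"ry":0,"rz":0.25,"claw":0.05},
    {"tx":-0.086,"ty":-0.0375,"tz":-0.195,"rx":0,"ry":0,"rz":0.25,"claw":0.05},
    {"tx":-0.086,"ty":-0.0375,"tz":-0.207,"rx":0,"ry":0,"rz":0.25,"claw":0.05},
    {"tx":-0.086,"ty":-0.0375,"tz":-0.207,"rx":0,"ry":0,"rz":0.25,"claw":0.05},
    {"tx":-0.086,"ty":-0.0375,"tz":-0.207,"rx":0,"ry":0,"rz":0.25,"claw":0.05},
    {"tx":-0.086,"ty":-0.0375,"tz":-0.207,"rx":0,"ry":0,"rz":0.25,"claw":0.05},
    {"tx":-0.086,"ty":-0.0375,"tz":-0.207,"rx":0,"ry":0,"rz":0.25,"claw":0.05},
  ],
)

```text
clock: 14.55
eef_pos: [454.4, -169.1, 11.6]
tool_rot: [-3.141, 0.001, -3.122]
force: [0.5, 0.1, 1.0]
width: 50.0
```

>>> apply_moves(
  increments=[
    {"tx":0,"ty":0,"tz":0,"rx":0,"ry":0,"rz":0,"claw":0.015},
    {"tx":0,"ty":0,"tz":0,"rx":0,"ry":0,"rz":0,"claw":0.015},
    {"tx":0,"ty":0,"tz":0,"rx":0,"ry":0,"rz":0,"claw":0.015},
    {"tx":0,"ty":0,"tz":0,"rx":0,"ry":0,"rz":0,"claw":0.015},
    {"tx":0,"ty":0,"tz":0,"rx":0,"ry":0,"rz":0,"claw":0.015},
  ],
)

```text
clock: 15.05
eef_pos: [454.2, -169.1, 11.6]
tool_rot: [-3.141, 0.001, -3.122]
force: [-0.8, -0.5, 6.2]
width: 28.4
```

>>> apply_moves(
  increments=[
    {"tx":0,"ty":0,"tz":0.03,"rx":0,"ry":0,"rz":0,"claw":0.015},
    {"tx":0,"ty":0,"tz":0.08,"rx":0,"ry":0,"rz":0,"claw":0.015},
    {"tx":0.036,"ty":0.02,"tz":0.09,"rx":0,"ry":0,"rz":0.4,"claw":0.015},
    {"tx":0.072,"ty":0.041,"tz":0.09,"rx":0,"ry":0,"rz":0.8,"claw":0.015},
    {"tx":0.108,"ty":0.061,"tz":0.09,"rx":0,"ry":0,"rz":1.2,"claw":0.015},
    {"tx":0.144,"ty":0.082,"tz":0.09,"rx":0,"ry":0,"rz":1.6,"claw":0.015},
    {"tx":0.18,"ty":0.103,"tz":0.09,"rx":0,"ry":0,"rz":1.82,"claw":0.015},
    {"tx":0.2,"ty":0.115,"tz":0.08,"rx":0,"ry":0,"rz":1.82,"claw":0.015},
    {"tx":0.2136,"ty":0.1223,"tz":0.06,"rx":0,"ry":0,"rz":1.82,"claw":0.015},
    {"tx":0.2136,"ty":0.1223,"tz":0.04,"rx":0,"ry":0,"rz":1.82,"claw":0.015},
    {"tx":0.2136,"ty":0.1223,"tz":0.025,"rx":0,"ry":0,"rz":1.82,"claw":0.015},
    {"tx":0.2136,"ty":0.1223,"tz":0.02,"rx":0,"ry":0,"rz":1.82,"claw":0.015},
  ],
)

```text
clock: 16.25
eef_pos: [665.5, -46.9, 28.8]
tool_rot: [3.141, -0.004, -2.963]
force: [-0.0, 0.0, -0.4]
width: 28.7
```

>>> apply_moves(
  increments=[
    {"tx":0,"ty":0,"tz":0,"rx":0,"ry":0,"rz":0,"claw":0.015},
    {"tx":0,"ty":0,"tz":0,"rx":0,"ry":0,"rz":0,"claw":0.015},
    {"tx":0,"ty":0,"tz":-0.004,"rx":0,"ry":0,"rz":0,"claw":0.015},
    {"tx":0,"ty":0,"tz":-0.008,"rx":0,"ry":0,"rz":0,"claw":0.015},
    {"tx":0,"ty":0,"tz":-0.011,"rx":0,"ry":0,"rz":0,"claw":0.015},
    {"tx":0,"ty":0,"tz":-0.013,"rx":0,"ry":0,"rz":0,"claw":0.015},
    {"tx":0,"ty":0,"tz":-0.014,"rx":0,"ry":0,"rz":0,"claw":0.015},
    {"tx":0,"ty":0,"tz":-0.014,"rx":0,"ry":0,"rz":0,"claw":0.015},
    {"tx":0,"ty":0,"tz":-0.014,"rx":0,"ry":0,"rz":0,"claw":0.015},
  ],
)

```text
clock: 17.15
eef_pos: [667.5, -46.5, 16.9]
tool_rot: [-3.142, 0.0, -2.963]
force: [0.2, 0.2, -0.8]
width: 28.9
```

>>> apply_moves(
  increments=[
    {"tx":0,"ty":0,"tz":-0.001,"rx":0,"ry":0,"rz":0,"claw":0.015},
    {"tx":0,"ty":0,"tz":-0.002,"rx":0,"ry":0,"rz":0,"claw":0.015},
    {"tx":0,"ty":0,"tz":-0.0025,"rx":0,"ry":0,"rz":0,"claw":0.015},
    {"tx":0,"ty":0,"tz":-0.0025,"rx":0,"ry":0,"rz":0,"claw":0.015},
    {"tx":0,"ty":0,"tz":-0.0025,"rx":0,"ry":0,"rz":0,"claw":0.015},
  ],
)

```text
clock: 17.65
eef_pos: [667.5, -46.6, 14.7]
tool_rot: [-3.142, 0.0, -2.963]
force: [-1.4, 1.1, 3.9]
width: 28.8
```

>>> apply_moves(
  increments=[
    {"tx":0,"ty":0,"tz":0,"rx":0,"ry":0,"rz":0,"claw":0.044},
    {"tx":0,"ty":0,"tz":0,"rx":0,"ry":0,"rz":0,"claw":0.044},
    {"tx":0,"ty":0,"tz":0.02,"rx":0,"ry":0,"rz":0,"claw":0.044},
    {"tx":0,"ty":0,"tz":0.06,"rx":0,"ry":0,"rz":0,"claw":0.044},
    {"tx":-0.03,"ty":0,"tz":0.08,"rx":0,"ry":0,"rz":-0.5,"claw":0.044},
    {"tx":-0.07,"ty":-0.006,"tz":0.09,"rx":0,"ry":0,"rz":-1.2,"claw":0.044},
    {"tx":-0.11,"ty":-0.01,"tz":0.09,"rx":0,"ry":0,"rz":-2,"claw":0.044},
    {"tx":-0.15,"ty":-0.014,"tz":0.09,"rx":0,"ry":0,"rz":-2.8,"claw":0.044},
    {"tx":-0.18,"ty":-0.017,"tz":0.08,"rx":0,"ry":0,"rz":-3.64,"claw":0.044},
    {"tx":-0.207,"ty":-0.017,"tz":0.06,"rx":0,"ry":0,"rz":-3.64,"claw":0.044},
    {"tx":-0.207,"ty":-0.017,"tz":0.05,"rx":0,"ry":0,"rz":-3.64,"claw":0.044},
    {"tx":-0.207,"ty":-0.017,"tz":0.05,"rx":0,"ry":0,"rz":-3.64,"claw":0.044},
  ],
)

```text
clock: 18.85
eef_pos: [460.1, -63.5, 63.4]
tool_rot: [3.142, -0.001, 3.003]
force: [1.0, 0.4, 0.4]
width: 43.8
```

```bash
python3 w.py w8; python3 -c "
import cv2;a=cv2.imread('pics/w8.png');cv2.imwrite('pics/w8b.png',a[60:400])"
```

```text
18.85 [460.1 -63.5  63.4] [ 1.8000e+02 -8.0000e-02  1.7205e+02] [1.  0.4 0.4] 43.84688144690948
```

View pics/w8b.png

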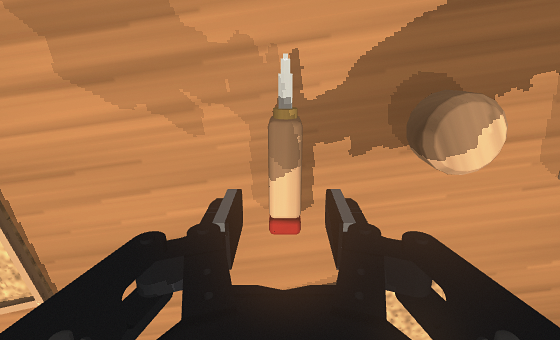

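Knife sits centred and parallel between the fingers; bun at (465,195) in the full picture. Grasp the knife.

>>> apply_moves(
  increments=[
    {"tx":0,"ty":0,"tz":-0.02,"rx":0,"ry":0,"rz":0,"claw":0.044},
    {"tx":0,"ty":0,"tz":-0.035,"rx":0,"ry":0,"rz":0,"claw":0.044},
    {"tx":0,"ty":0,"tz":-0.047,"rx":0,"ry":0,"rz":0,"claw":0.044},
    {"tx":0,"ty":0,"tz":-0.054,"rx":0,"ry":0,"rz":0,"claw":0.044},
    {"tx":0,"ty":0,"tz":-0.054,"rx":0,"ry":0,"rz":0,"claw":0.044},
    {"tx":0,"ty":0,"tz":-0.054,"rx":0,"ry":0,"rz":0,"claw":0.044},
    {"tx":0,"ty":0,"tz":-0.054,"rx":0,"ry":0,"rz":0,"claw":0.01},
    {"tx":0,"ty":0,"tz":-0.054,"rx":0,"ry":0,"rz":0,"claw":0.01},
    {"tx":0,"ty":0,"tz":-0.054,"rx":0,"ry":0,"rz":0,"claw":0.01},
    {"tx":0,"ty":0,"tz":-0.054,"rx":0,"ry":0,"rz":0,"claw":0.01},
    {"tx":0,"ty":0,"tz":-0.054,"rx":0,"ry":0,"rz":0,"claw":0.01},
  ],
)

```text
clock: 20.0
eef_pos: [461.4, -63.7, 10.9]
tool_rot: [-3.141, 0.002, 3.003]
force: [1.1, -0.4, 5.5]
width: 20.7
```

>>> apply_moves(
  increments=[
    {"tx":0,"ty":0,"tz":0.03,"rx":0,"ry":0,"rz":0,"claw":0.01},
    {"tx":0,"ty":0,"tz":0.075,"rx":0,"ry":0,"rz":0,"claw":0.01},
    {"tx":0.006,"ty":-0.04,"tz":0.1,"rx":0,"ry":0,"rz":0.4,"claw":0.01},
    {"tx":0.012,"ty":-0.085,"tz":0.1,"rx":0,"ry":0,"rz":0.8,"claw":0.01},
    {"tx":0.018,"ty":-0.13,"tz":0.1,"rx":0,"ry":0,"rz":1.2,"claw":0.01},
    {"tx":0.025,"ty":-0.175,"tz":0.1,"rx":0,"ry":0,"rz":1.6,"claw":0.01},
    {"tx":0.032,"ty":-0.22,"tz":0.1,"rx":0,"ry":0,"rz":2.0,"claw":0.01},
    {"tx":0.038,"ty":-0.265,"tz":0.1,"rx":0,"ry":0,"rz":2.4,"claw":0.01},
    {"tx":0.044,"ty":-0.305,"tz":0.09,"rx":0,"ry":0,"rz":2.87,"claw":0.01},
    {"tx":0.048,"ty":-0.3366,"tz":0.07,"rx":0,"ry":0,"rz":2.87,"claw":0.01},
    {"tx":0.048,"ty":-0.3366,"tz":0.045,"rx":0,"ry":0,"rz":2.87,"claw":0.01},
    {"tx":0.048,"ty":-0.3366,"tz":0.03,"rx":0,"ry":0,"rz":2.87,"claw":0.01},
  ],
)

```text
clock: 21.2
eef_pos: [506.6, -400.4, 37.8]
tool_rot: [3.139, -0.003, -3.032]
force: [-0.7, 0.5, -0.4]
width: 21.0
```

>>> apply_moves(
  increments=[
    {"tx":0,"ty":0,"tz":0,"rx":0,"ry":0,"rz":0,"claw":0.01},
    {"tx":0,"ty":0,"tz":0,"rx":0,"ry":0,"rz":0,"claw":0.01},
    {"tx":0,"ty":0,"tz":0,"rx":0,"ry":0,"rz":0,"claw":0.01},
    {"tx":0,"ty":0,"tz":-0.006,"rx":0,"ry":0,"rz":0,"claw":0.01},
    {"tx":0,"ty":0,"tz":-0.012,"rx":0,"ry":0,"rz":0,"claw":0.01},
    {"tx":0,"ty":0,"tz":-0.018,"rx":0,"ry":0,"rz":0,"claw":0.01},
    {"tx":0,"ty":0,"tz":-0.022,"rx":0,"ry":0,"rz":0,"claw":0.01},
    {"tx":0,"ty":0,"tz":-0.024,"rx":0,"ry":0,"rz":0,"claw":0.01},
    {"tx":0,"ty":0,"tz":-0.024,"rx":0,"ry":0,"rz":0,"claw":0.01},
    {"tx":0,"ty":0,"tz":-0.024,"rx":0,"ry":0,"rz":0,"claw":0.01},
  ],
)

```text
clock: 22.2
eef_pos: [508.5, -400.2, 16.3]
tool_rot: [3.142, 0.0, -3.03]
force: [0.2, 1.0, -1.2]
width: 20.9
```

>>> apply_moves(
  increments=[
    {"tx":0,"ty":0,"tz":-0.001,"rx":0,"ry":0,"rz":0,"claw":0.01},
    {"tx":0,"ty":0,"tz":-0.002,"rx":0,"ry":0,"rz":0,"claw":0.01},
    {"tx":0,"ty":0,"tz":-0.003,"rx":0,"ry":0,"rz":0,"claw":0.01},
    {"tx":0,"ty":0,"tz":-0.003,"rx":0,"ry":0,"rz":0,"claw":0.01},
    {"tx":0,"ty":0,"tz":-0.003,"rx":0,"ry":0,"rz":0,"claw":0.01},
  ],
)

```text
clock: 22.7
eef_pos: [508.5, -400.3, 14.0]
tool_rot: [-3.141, 0.0, -3.03]
force: [-1.9, 1.4, 6.5]
width: 20.8
```

```bash
python3 -c "
from h import *
for n,p in (('w7',(639/1.4,146/1.4)),('w8',(469,192))):
  c=np.load(f'pics/{n}.npy',allow_pickle=True).item();print(plane(c,[p],32))"
```

```text
[[448.51831983  52.16743842]]
[[445.54256839  53.24272204]]
```

>>> apply_moves(
  increments=[
    {"tx":0,"ty":0,"tz":0,"rx":0,"ry":0,"rz":0,"claw":0.036},
    {"tx":0,"ty":0,"tz":0,"rx":0,"ry":0,"rz":0,"claw":0.036},
    {"tx":0,"ty":0,"tz":0.02,"rx":0,"ry":0,"rz":0,"claw":0.036},
    {"tx":0,"ty":0,"tz":0.06,"rx":0,"ry":0,"rz":0,"claw":0.036},
    {"tx":0,"ty":0.03,"tz":0.09,"rx":0,"ry":0,"rz":0,"claw":0.08},
    {"tx":-0.006,"ty":0.075,"tz":0.1,"rx":0,"ry":0,"rz":0,"claw":0.08},
    {"tx":-0.012,"ty":0.12,"tz":0.1,"rx":0,"ry":0,"rz":0,"claw":0.08},
    {"tx":-0.018,"ty":0.165,"tz":0.1,"rx":0,"ry":0,"rz":0,"claw":0.08},
    {"tx":-0.024,"ty":0.21,"tz":0.1,"rx":0,"ry":0,"rz":0,"claw":0.08},
    {"tx":-0.03,"ty":0.255,"tz":0.1,"rx":0,"ry":0,"rz":0,"claw":0.08},
    {"tx":-0.036,"ty":0.3,"tz":0.1,"rx":0,"ry":0,"rz":0,"claw":0.08},
    {"tx":-0.042,"ty":0.345,"tz":0.1,"rx":0,"ry":0,"rz":0,"claw":0.08},
  ],
)

```text
clock: 23.9
eef_pos: [466.2, -53.5, 113.4]
tool_rot: [3.141, 0.001, -3.03]
force: [1.7, -0.0, 0.5]
width: 80.2
```

>>> apply_moves(
  increments=[
    {"tx":-0.006,"ty":0.04,"tz":0,"rx":0,"ry":0,"rz":0,"claw":0.076},
    {"tx":-0.013,"ty":0.08,"tz":0,"rx":0,"ry":0,"rz":0,"claw":0.076},
    {"tx":-0.0195,"ty":0.1095,"tz":-0.02,"rx":0,"ry":0,"rz":0,"claw":0.076},
    {"tx":-0.0195,"ty":0.1095,"tz":-0.04,"rx":0,"ry":0,"rz":0,"claw":0.076},
    {"tx":-0.0195,"ty":0.1095,"tz":-0.05,"rx":0,"ry":0,"rz":0,"claw":0.076},
    {"tx":-0.0195,"ty":0.1095,"tz":-0.07,"rx":0,"ry":0,"rz":0,"claw":0.076},
    {"tx":-0.0195,"ty":0.1095,"tz":-0.09,"rx":0,"ry":0,"rz":0,"claw":0.076},
    {"tx":-0.0195,"ty":0.1095,"tz":-0.1,"rx":0,"ry":0,"rz":0,"claw":0.076},
    {"tx":-0.0195,"ty":0.1095,"tz":-0.108,"rx":0,"ry":0,"rz":0,"claw":0.076},
    {"tx":-0.0195,"ty":0.1095,"tz":-0.108,"rx":0,"ry":0,"rz":0,"claw":0.076},
    {"tx":-0.0195,"ty":0.1095,"tz":-0.108,"rx":0,"ry":0,"rz":0,"claw":0.076},
  ],
)

```text
clock: 25.0
eef_pos: [447.1, 53.7, 5.4]
tool_rot: [-3.141, -0.0, -3.031]
force: [-0.6, -0.0, -0.3]
width: 76.0
```

>>> apply_moves(
  increments=[
    {"tx":0,"ty":0,"tz":0,"rx":0,"ry":0,"rz":0,"claw":0.04},
    {"tx":0,"ty":0,"tz":0,"rx":0,"ry":0,"rz":0,"claw":0.04},
    {"tx":0,"ty":0,"tz":0,"rx":0,"ry":0,"rz":0,"claw":0.04},
    {"tx":0,"ty":0,"tz":0,"rx":0,"ry":0,"rz":0,"claw":0.04},
    {"tx":0,"ty":0,"tz":0,"rx":0,"ry":0,"rz":0,"claw":0.04},
  ],
)

```text
clock: 25.5
eef_pos: [447.4, 54.1, 6.2]
tool_rot: [-3.141, 0.001, -3.03]
force: [-0.9, -0.3, 5.8]
width: 51.4
```

```bash
python3 w.py w9; python3 -c "
import cv2;a=cv2.imread('pics/w9.png');cv2.imwrite('pics/w9b.png',a[100:420,60:500])"
```

```text
25.5 [447.4  54.1   6.2] [-1.7997e+02  8.0000e-02 -1.7363e+02] [-0.9 -0.3  5.8] 51.44080331143187
```

View pics/w9b.png

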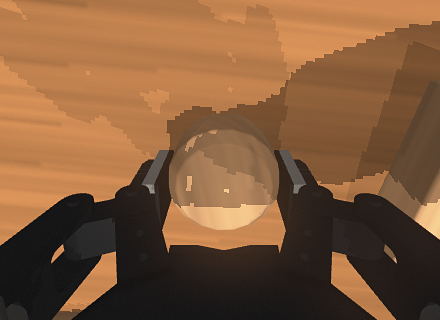

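Bun gripped between the pads, top circle centred at about (284,273) in the full picture.

```bash
python3 -c "
from h import *
c=np.load('pics/w9.npy',allow_pickle=True).item();print(plane(c,[(284,273),(284,230),(284,329)],32))"
```

```text
[[441.15042623  53.15723524]
 [420.85218205  50.89807294]
 [470.54411909  56.42870651]]
```

>>> apply_moves(
  increments=[
    {"tx":0,"ty":0,"tz":0.03,"rx":0,"ry":0,"rz":0,"claw":0.04},
    {"tx":0,"ty":0,"tz":0.075,"rx":0,"ry":0,"rz":0,"claw":0.04},
    {"tx":0.007,"ty":-0.04,"tz":0.1,"rx":0,"ry":0,"rz":0,"claw":0.04},
    {"tx":0.015,"ty":-0.085,"tz":0.1,"rx":0,"ry":0,"rz":0,"claw":0.04},
    {"tx":0.023,"ty":-0.13,"tz":0.1,"rx":0,"ry":0,"rz":0,"claw":0.04},
    {"tx":0.031,"ty":-0.175,"tz":0.1,"rx":0,"ry":0,"rz":0,"claw":0.04},
    {"tx":0.039,"ty":-0.22,"tz":0.1,"rx":0,"ry":0,"rz":0,"claw":0.04},
    {"tx":0.047,"ty":-0.265,"tz":0.1,"rx":0,"ry":0,"rz":0,"claw":0.04},
    {"tx":0.055,"ty":-0.31,"tz":0.1,"rx":0,"ry":0,"rz":0,"claw":0.04},
    {"tx":0.062,"ty":-0.35,"tz":0.09,"rx":0,"ry":0,"rz":0,"claw":0.04},
    {"tx":0.065,"ty":-0.3776,"tz":0.07,"rx":0,"ry":0,"rz":0,"claw":0.04},
    {"tx":0.065,"ty":-0.3776,"tz":0.05,"rx":0,"ry":0,"rz":0,"claw":0.04},
  ],
)

```text
clock: 26.75
eef_pos: [511.0, -330.0, 54.8]
tool_rot: [-3.137, 0.0, -3.038]
force: [-1.1, -0.1, 0.1]
width: 51.7
```

>>> apply_moves(
  increments=[
    {"tx":0,"ty":0,"tz":-0.01,"rx":0,"ry":0,"rz":0,"claw":0.04},
    {"tx":0,"ty":0,"tz":-0.015,"rx":0,"ry":0,"rz":0,"claw":0.04},
    {"tx":0,"ty":0,"tz":-0.02,"rx":0,"ry":0,"rz":0,"claw":0.04},
    {"tx":0,"ty":0,"tz":-0.02,"rx":0,"ry":0,"rz":0,"claw":0.04},
    {"tx":0,"ty":0,"tz":-0.025,"rx":0,"ry":0,"rz":0,"claw":0.04},
    {"tx":0,"ty":0,"tz":-0.03,"rx":0,"ry":0,"rz":0,"claw":0.04},
    {"tx":0,"ty":0,"tz":-0.035,"rx":0,"ry":0,"rz":0,"claw":0.04},
    {"tx":0,"ty":0,"tz":-0.04,"rx":0,"ry":0,"rz":0,"claw":0.04},
    {"tx":0,"ty":0,"tz":-0.043,"rx":0,"ry":0,"rz":0,"claw":0.04},
    {"tx":0,"ty":0,"tz":-0.044,"rx":0,"ry":0,"rz":0,"claw":0.04},
    {"tx":0,"ty":0,"tz":-0.044,"rx":0,"ry":0,"rz":0,"claw":0.04},
    {"tx":0,"ty":0,"tz":-0.044,"rx":0,"ry":0,"rz":0,"claw":0.04},
  ],
)

```text
clock: 27.95
eef_pos: [512.1, -323.3, 11.4]
tool_rot: [-3.142, 0.0, -3.03]
force: [-0.5, -0.3, -0.0]
width: 51.8
```

>>> apply_moves(
  increments=[
    {"tx":0,"ty":0,"tz":-0.001,"rx":0,"ry":0,"rz":0,"claw":0.04},
    {"tx":0,"ty":0,"tz":-0.002,"rx":0,"ry":0,"rz":0,"claw":0.04},
    {"tx":0,"ty":0,"tz":-0.003,"rx":0,"ry":0,"rz":0,"claw":0.04},
    {"tx":0,"ty":0,"tz":-0.003,"rx":0,"ry":0,"rz":0,"claw":0.04},
    {"tx":0,"ty":0,"tz":-0.003,"rx":0,"ry":0,"rz":0,"claw":0.04},
  ],
)

```text
clock: 28.45
eef_pos: [512.0, -323.4, 9.3]
tool_rot: [-3.141, 0.0, -3.03]
force: [-2.0, 0.1, 6.6]
width: 51.9
```

>>> apply_moves(
  increments=[
    {"tx":0,"ty":0,"tz":0,"rx":0,"ry":0,"rz":0,"claw":0.064},
    {"tx":0,"ty":0,"tz":0,"rx":0,"ry":0,"rz":0,"claw":0.064},
    {"tx":0,"ty":0,"tz":0.02,"rx":0,"ry":0,"rz":0,"claw":0.064},
    {"tx":0,"ty":0,"tz":0.06,"rx":0,"ry":0,"rz":0,"claw":0.064},
    {"tx":0,"ty":0.03,"tz":0.09,"rx":0,"ry":0,"rz":-0.4,"claw":0.08},
    {"tx":-0.006,"ty":0.075,"tz":0.1,"rx":0,"ry":0,"rz":-0.8,"claw":0.083},
    {"tx":-0.012,"ty":0.12,"tz":0.1,"rx":0,"ry":0,"rz":-1.2,"claw":0.083},
    {"tx":-0.018,"ty":0.165,"tz":0.1,"rx":0,"ry":0,"rz":-1.6,"claw":0.083},
    {"tx":-0.024,"ty":0.21,"tz":0.1,"rx":0,"ry":0,"rz":-2,"claw":0.083},
    {"tx":-0.03,"ty":0.255,"tz":0.1,"rx":0,"ry":0,"rz":-2.4,"claw":0.083},
    {"tx":-0.036,"ty":0.3,"tz":0.1,"rx":0,"ry":0,"rz":-2.88,"claw":0.083},
    {"tx":-0.042,"ty":0.345,"tz":0.1,"rx":0,"ry":0,"rz":-2.88,"claw":0.083},
  ],
)

```text
clock: 29.65
eef_pos: [469.6, 23.5, 108.4]
tool_rot: [3.141, 0.0, 3.001]
force: [0.3, -0.8, -1.1]
width: 82.8
```

>>> apply_moves(
  increments=[
    {"tx":-0.006,"ty":0.045,"tz":0,"rx":0,"ry":0,"rz":0,"claw":0.083},
    {"tx":-0.012,"ty":0.09,"tz":0,"rx":0,"ry":0,"rz":0,"claw":0.083},
    {"tx":-0.019,"ty":0.13,"tz":0,"rx":0,"ry":0,"rz":0,"claw":0.083},
    {"tx":-0.021,"ty":0.1545,"tz":-0.01,"rx":0,"ry":0,"rz":0,"claw":0.083},
    {"tx":-0.021,"ty":0.1545,"tz":-0.02,"rx":0,"ry":0,"rz":0,"claw":0.083},
    {"tx":-0.021,"ty":0.1545,"tz":-0.02,"rx":0,"ry":0,"rz":0,"claw":0.083},
    {"tx":-0.021,"ty":0.1545,"tz":-0.02,"rx":0,"ry":0,"rz":0,"claw":0.083},
  ],
)

```text
clock: 30.35
eef_pos: [448.8, 174.8, 88.0]
tool_rot: [-3.14, -0.001, 3.0]
force: [0.7, -0.5, -0.1]
width: 82.7
```

```bash
python3 w.py w10; python3 -c "
import cv2;a=cv2.imread('pics/w10.png');cv2.imwrite('pics/w10b.png',a[0:400])"
```

```text
30.35 [448.8 174.8  88. ] [-1.7991e+02 -5.0000e-02  1.7191e+02] [ 0.7 -0.5 -0.1] 82.7184732823747
```

View pics/w10b.png

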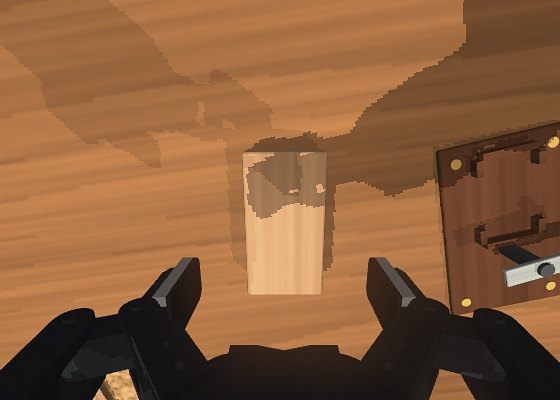

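Panel centred and parallel between the open fingers (columns 245–325); descend and grip.

>>> apply_moves(
  increments=[
    {"tx":0,"ty":0.001,"tz":-0.02,"rx":0,"ry":0,"rz":0,"claw":0.083},
    {"tx":0,"ty":0.001,"tz":-0.04,"rx":0,"ry":0,"rz":0,"claw":0.083},
    {"tx":0,"ty":0.001,"tz":-0.06,"rx":0,"ry":0,"rz":0,"claw":0.083},
    {"tx":0,"ty":0.001,"tz":-0.075,"rx":0,"ry":0,"rz":0,"claw":0.083},
    {"tx":0,"ty":0.001,"tz":-0.083,"rx":0,"ry":0,"rz":0,"claw":0.083},
    {"tx":0,"ty":0.001,"tz":-0.083,"rx":0,"ry":0,"rz":0,"claw":0.083},
    {"tx":0,"ty":0.001,"tz":-0.083,"rx":0,"ry":0,"rz":0,"claw":0.083},
    {"tx":0,"ty":0.001,"tz":-0.083,"rx":0,"ry":0,"rz":0,"claw":0.045},
    {"tx":0,"ty":0.001,"tz":-0.083,"rx":0,"ry":0,"rz":0,"claw":0.045},
    {"tx":0,"ty":0.001,"tz":-0.083,"rx":0,"ry":0,"rz":0,"claw":0.045},
    {"tx":0,"ty":0.001,"tz":-0.083,"rx":0,"ry":0,"rz":0,"claw":0.045},
    {"tx":0,"ty":0.001,"tz":-0.083,"rx":0,"ry":0,"rz":0,"claw":0.045},
  ],
)

```text
clock: 31.6
eef_pos: [449.4, 177.2, 6.3]
tool_rot: [3.141, 0.001, 3.002]
force: [-0.3, -0.3, 5.5]
width: 56.6
```

```bash
python3 -c "
from h import *
c=np.load('pics/w10.npy',allow_pickle=True).item();w=plane(c,[(243,152),(327,152),(322,294),(248,294)],32);print(w,w.mean(0))
n=[640.5,-8];a=np.radians(10.2)
print('target',640.5-33*np.sin(a),-8+33*np.cos(a))"
```

```text
[[392.69493487 154.97676952]
 [400.68890386 210.96748647]
 [508.09771709 196.22232315]
 [500.03485225 139.33979444]] [450.37910202 175.37659339]
target 634.6562035694537 24.478455062984985
```

>>> apply_moves(
  increments=[
    {"tx":0,"ty":0,"tz":0.03,"rx":0,"ry":0,"rz":0,"claw":0.045},
    {"tx":0,"ty":0,"tz":0.075,"rx":0,"ry":0,"rz":0,"claw":0.045},
    {"tx":0.03,"ty":-0.025,"tz":0.1,"rx":0,"ry":0,"rz":0.6,"claw":0.045},
    {"tx":0.06,"ty":-0.05,"tz":0.1,"rx":0,"ry":0,"rz":1.2,"claw":0.045},
    {"tx":0.09,"ty":-0.075,"tz":0.1,"rx":0,"ry":0,"rz":1.8,"claw":0.045},
    {"tx":0.12,"ty":-0.1,"tz":0.1,"rx":0,"ry":0,"rz":2.4,"claw":0.045},
    {"tx":0.15,"ty":-0.125,"tz":0.1,"rx":0,"ry":0,"rz":3,"claw":0.045},
    {"tx":0.17,"ty":-0.142,"tz":0.1,"rx":0,"ry":0,"rz":3.4,"claw":0.045},
    {"tx":0.185,"ty":-0.152,"tz":0.09,"rx":0,"ry":0,"rz":3.64,"claw":0.045},
    {"tx":0.185,"ty":-0.152,"tz":0.07,"rx":0,"ry":0,"rz":3.64,"claw":0.045},
    {"tx":0.185,"ty":-0.152,"tz":0.05,"rx":0,"ry":0,"rz":3.64,"claw":0.045},
    {"tx":0.185,"ty":-0.152,"tz":0.04,"rx":0,"ry":0,"rz":3.64,"claw":0.045},
  ],
)

```text
clock: 32.8
eef_pos: [632.7, 24.5, 43.8]
tool_rot: [-3.142, -0.003, -2.964]
force: [-0.2, -0.2, -1.4]
width: 56.8
```

>>> apply_moves(
  increments=[
    {"tx":0,"ty":0,"tz":-0.005,"rx":0,"ry":0,"rz":0,"claw":0.045},
    {"tx":0,"ty":0,"tz":-0.01,"rx":0,"ry":0,"rz":0,"claw":0.045},
    {"tx":0,"ty":0,"tz":-0.01,"rx":0,"ry":0,"rz":0,"claw":0.045},
    {"tx":0,"ty":0,"tz":-0.015,"rx":0,"ry":0,"rz":0,"claw":0.045},
    {"tx":0,"ty":0,"tz":-0.02,"rx":0,"ry":0,"rz":0,"claw":0.045},
    {"tx":0,"ty":0,"tz":-0.025,"rx":0,"ry":0,"rz":0,"claw":0.045},
    {"tx":0,"ty":0,"tz":-0.03,"rx":0,"ry":0,"rz":0,"claw":0.045},
    {"tx":0,"ty":0,"tz":-0.033,"rx":0,"ry":0,"rz":0,"claw":0.045},
    {"tx":0,"ty":0,"tz":-0.034,"rx":0,"ry":0,"rz":0,"claw":0.045},
    {"tx":0,"ty":0,"tz":-0.034,"rx":0,"ry":0,"rz":0,"claw":0.045},
    {"tx":0,"ty":0,"tz":-0.034,"rx":0,"ry":0,"rz":0,"claw":0.045},
    {"tx":0,"ty":0,"tz":-0.034,"rx":0,"ry":0,"rz":0,"claw":0.045},
  ],
)

```text
clock: 34.0
eef_pos: [634.1, 25.3, 11.5]
tool_rot: [3.142, 0.0, -2.964]
force: [-0.4, 0.3, -0.3]
width: 56.8
```

>>> apply_moves(
  increments=[
    {"tx":0,"ty":0,"tz":-0.001,"rx":0,"ry":0,"rz":0,"claw":0.045},
    {"tx":0,"ty":0,"tz":-0.002,"rx":0,"ry":0,"rz":0,"claw":0.045},
    {"tx":0,"ty":0,"tz":-0.003,"rx":0,"ry":0,"rz":0,"claw":0.045},
    {"tx":0,"ty":0,"tz":-0.003,"rx":0,"ry":0,"rz":0,"claw":0.045},
    {"tx":0,"ty":0,"tz":-0.003,"rx":0,"ry":0,"rz":0,"claw":0.045},
  ],
)

```text
clock: 34.5
eef_pos: [634.0, 25.2, 9.3]
tool_rot: [-3.141, 0.0, -2.964]
force: [-2.7, -1.9, 6.3]
width: 57.2
```

Contact with the floor; release, lift and back off toward a viewing spot.

>>> apply_moves(
  increments=[
    {"tx":0,"ty":0,"tz":0,"rx":0,"ry":0,"rz":0,"claw":0.068},
    {"tx":0,"ty":0,"tz":0,"rx":0,"ry":0,"rz":0,"claw":0.068},
    {"tx":0,"ty":0,"tz":0.02,"rx":0,"ry":0,"rz":0,"claw":0.068},
    {"tx":0,"ty":0,"tz":0.06,"rx":0,"ry":0,"rz":0,"claw":0.068},
    {"tx":0,"ty":0,"tz":0.1,"rx":0,"ry":0,"rz":0,"claw":0.068},
    {"tx":0.01,"ty":-0.03,"tz":0.15,"rx":0,"ry":0,"rz":0,"claw":0.04},
    {"tx":0.02,"ty":-0.07,"tz":0.19,"rx":0,"ry":0,"rz":0,"claw":0.04},
    {"tx":0.03,"ty":-0.11,"tz":0.22,"rx":0,"ry":0,"rz":0,"claw":0.04},
    {"tx":0.04,"ty":-0.15,"tz":0.24,"rx":0,"ry":0,"rz":0,"claw":0.04},
    {"tx":0.05,"ty":-0.19,"tz":0.25,"rx":0,"ry":0,"rz":0,"claw":0.04},
    {"tx":0.05,"ty":-0.21,"tz":0.25,"rx":0,"ry":0,"rz":0,"claw":0.04},
    {"tx":0.05,"ty":-0.21,"tz":0.25,"rx":0,"ry":0,"rz":0,"claw":0.04},
  ],
)

```text
clock: 35.7
eef_pos: [683.7, -191.8, 258.0]
tool_rot: [-3.138, -0.0, -2.972]
force: [-1.0, 0.1, 0.2]
width: 40.1
```

```bash
python3 w.py w11; python3 -c "
import cv2;a=cv2.imread('pics/w11.png');cv2.imwrite('pics/w11b.png',cv2.resize(a,None,fx=1.4,fy=1.4,interpolation=cv2.INTER_CUBIC))"
```

```text
35.7 [ 683.7 -191.8  258. ] [-1.7979e+02 -2.0000e-02 -1.7031e+02] [-1.   0.1  0.2] 40.07397996647219
```

View pics/w11b.png

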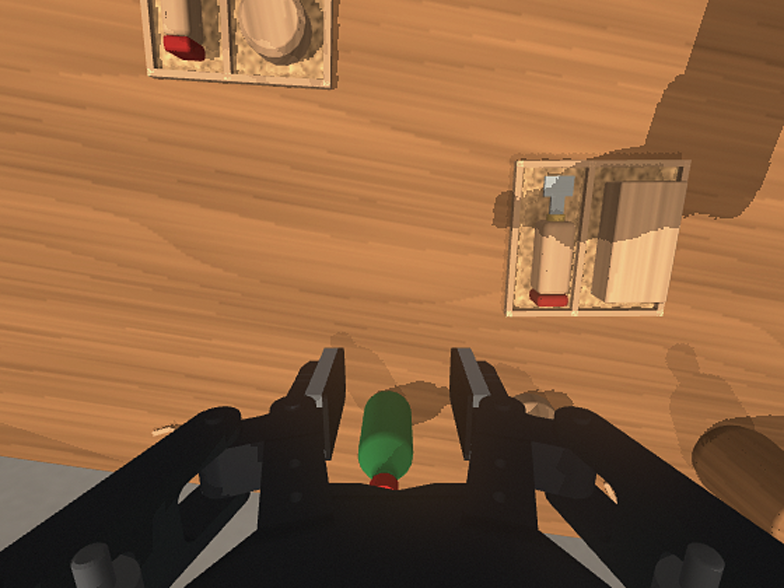

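Relief kit: panel lies in the wide pocket, chisel in the long one. Move to look at the round tray.

>>> apply_moves(
  increments=[
    {"tx":-0.03,"ty":-0.03,"tz":0,"rx":0,"ry":0,"rz":0,"claw":0.04},
    {"tx":-0.06,"ty":-0.06,"tz":0,"rx":0,"ry":0,"rz":0,"claw":0.04},
    {"tx":-0.09,"ty":-0.09,"tz":0,"rx":0,"ry":0,"rz":0,"claw":0.04},
    {"tx":-0.11,"ty":-0.12,"tz":0,"rx":0,"ry":0,"rz":-0.6,"claw":0.04},
    {"tx":-0.11,"ty":-0.15,"tz":0,"rx":0,"ry":0,"rz":-1,"claw":0.04},
    {"tx":-0.11,"ty":-0.15,"tz":0,"rx":0,"ry":0,"rz":-1,"claw":0.04},
    {"tx":-0.11,"ty":-0.15,"tz":0,"rx":0,"ry":0,"rz":-1,"claw":0.04},
    {"tx":-0.11,"ty":-0.15,"tz":0,"rx":0,"ry":0,"rz":-1,"claw":0.04},
  ],
)

```text
clock: 36.55
eef_pos: [574.8, -331.8, 258.3]
tool_rot: [3.14, 0.0, -3.047]
force: [0.7, -0.1, -0.3]
width: 40.1
```

```bash
python3 w.py w12; python3 -c "
import cv2;a=cv2.imread('pics/w12.png');cv2.imwrite('pics/w12b.png',cv2.resize(a[0:350],None,fx=1.4,fy=1.4,interpolation=cv2.INTER_CUBIC))"
```

```text
36.55 [ 574.8 -331.8  258.3] [ 1.7989e+02  2.0000e-02 -1.7458e+02] [ 0.7 -0.1 -0.3] 40.093685589245
```

View pics/w12b.png

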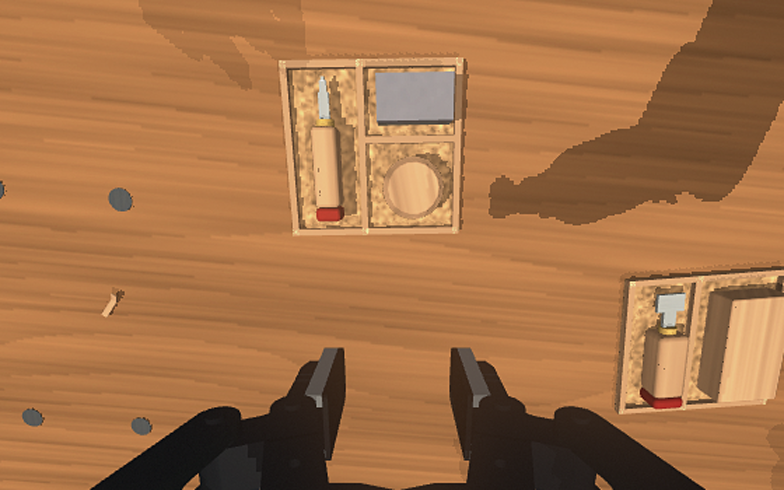

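Round kit: stone, bun, knife each in its pocket. Number check:

Run:
```python
from h import *
def f(n,tray,its):
  c=np.load(f'pics/{n}.npy',allow_pickle=True).item()
  P=lambda q,z:plane(c,(np.array(q,float)+.5)/1.4-.5,z)
  w=P(tray,10);o=w.mean(0);ax=w[2]+w[3]-w[0]-w[1];ax/=np.linalg.norm(ax);ay=np.array([-ax[1],ax[0]])
  for k,q,z in its:
    v=P(q,z);d=v.mean(0)-o;print(k,(d@ax).round(1),(d@ay).round(1),end=' ')
    if len(q)==4:
      e=v[2]+v[3]-v[0]-v[1];print('ang',np.degrees(np.arctan2(e@ay,e@ax)).round(1),end='')
    print()
f('w12',[(280,61),(466,58),(460,233),(293,235)],[('stone',[(377,71),(454,71),(454,120),(376,121)],35),('bun',[(413,187)],35),('knife',[(313,127),(336,127),(342,215),(318,215)],33)])
f('w11',[(517,160),(690,160),(663,316),(506,316)],[('panel',[(614,182),(687,181),(666,303),(606,301)],35),('chisel',[(541,222),(575,222),(569,300),(535,300)],33)])
```

```text
stone -41.4 35.3 ang -0.3
bun 30.7 33.8 
knife 17.9 -40.3 ang 0.7
panel -1.6 32.8 ang 2.0
chisel 14.3 -44.0 ang 1.1
```

All within tolerance; handing in.

```bash
python3 -c "
from cell import *
print(finish_job())"
```

```text
the job is handed in; nothing more can be done
None
```

Both kits are made up and the job is handed in at about 37 s on the robot's clock, against the 128 s limit. The interface reports no verdict.

I pinched the peg and swung the tab to about 96° before touching the stone. I then placed the stone, chisel, knife, round blank and rectangular blank in that order. I lowered each one until the wrist force showed contact with the pocket floor, then released it.

The last wrist-camera measurements, in each tray's own frame, are all inside tolerance:

| Piece | x, mm (target) | y, mm (target) | Angle error |
|---|---|---|---|
| Stone | -41.4 (-41) | 35.3 (33) | about 0° |
| Round blank | 30.7 (31) | 33.8 (33) | not measured |
| Knife | 17.9 (within ±36) | -40.3 (-43) | about 1° |
| Rectangular blank | -1.6 (0) | 32.8 (33) | about 2° |
| Chisel | 14.3 (within ±36) | -44.0 (-43) | about 1° |

- **Flatness:** I judged that the pieces lie flat only from the contact heights and the pictures. I did not measure it.
- **Disagreements:** the cameras' position estimates differed by 2 to 5 mm (up to about 8 mm in y for the knife and round blank), and the arm took about half a second to settle after each move. I allowed for both. The only failed step was one move call refused at the start for missing fields.

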